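# Clear the chasing plate: ear defenders on the rail, hammer in the rack

## Task

Clear the steel chasing plate for the next casting: hang the ear defenders that stand on it over the bar of the rail, a cup on each side and clear of the pair already hanging there, and lay the hammer from the plate in the empty place of the sloped hammer rack, head on the ledge behind the higher board and handle sloping down through that board's notch to rest in the lower one's. Set both down without dropping them, and leave everything else where it is.

Things in the scene. Friction and masses are not known exactly. Their poses are not given: they have to be found in the camera images.
- ear_defenders: Ear defenders to hang, standing on the plate headband up, over the hammer's handle. Rigid, 0.24 kg +-30%, 175 mm wide (x, cup to cup), 171 mm high; grey cups 72 mm along y, 92 mm high, 85 mm gap between. Black band 30 mm wide (y); its crown is flat for 44 mm of x, from z = 155 (pad underside) to 171 mm. Origin midway between the cups, level with their undersides; z up
- crown (a point): On the ear defenders: middle of the crown pad's underside, 155 mm above their origin; this rests on the bar
- hammer: Ball-pein hammer to put away, flat on the plate, its handle between the standing cups: steel head 63 mm long, 26 thick; round handle 14 mm thick up to 120 mm from the head, then swelling to 26. 0.20 kg +-30%, balances 12 mm from the head's centre. Origin: head's centre, 13 mm above the plate as it lies; handle along -x, flat face to +y, z up
- butt (a point): Free end of the hammer's handle, 182 mm from the head's centre along -x
- rail: Fixed rail left or right of the plate: level bar of 20 mm square dark steel along its x, 280 mm long, top 180 mm above the bench, on square posts at x = +-130 mm that end under the bar. One pair of ear defenders hangs on one half, about 55 mm from the middle; the other half is free. Origin on the bench under the bar's middle, z up
- bar_top (a point): Middle of the bar's top face (180 mm above the rail's origin), axes as the rail's
- rack: Fixed plywood rack, plate's other side. Upright boards 12 mm thick at x = -35 and +45 mm, notches 24 mm wide at y = +50 and -50; notch floors at z = 54 (front; top 72) and 66 (rear; top 96). Ledge from x = 64 to 105, z = 80, lip behind to 96. A hammer lies along x, head centre at about x 78, z 93, rising 15 degrees to it, resting on ledge and front notch. Origin on the bench, x to the ledge
- hung_pair: Pair of ear defenders already hanging over the bar, same make and size and axes as the other; to be left alone (rules allow 40 mm). Its origin is level with the underside of its cups, 25 mm above the bench
- racked_hammer: Hammer with dark handle already in the rack, same size; leave it alone. Its origin is not in its head but at x = 0, y = +50 or -50 mm of the rack: the middle of the place it takes
- dish_under_bar: Shallow brass dish, 96 mm across and 12 mm high, on the bench below the bar. Origin at its underside's centre
- wax_tin: Round tin, 52 mm across and 24 mm high, on the base of the rack between the boards, below one of the places. Origin at its underside's centre
- punch: Steel chasing punch, 120 mm long and 10 mm thick, lying on the plate just outside one cup of the standing ear defenders. Origin at its underside, x along it
- plate: Steel chasing plate, fixed, 500 x 360 mm, 6 mm thick (top 6 mm above the bench), in the middle of the bench; a brass dish 100 mm across and 14 high is held down on it at the robot's side. Origin under its centre on the bench

How it is judged:
By the outcome, as a careful person would: the job done as asked, in the order asked, and still so for the second after the job is handed in, with the robot touching nothing.
It also fails if it takes over 58 s, if anything falls off the work surface, if the arm or the gripper's body presses on something with over 40 N, if the wrist force passes 120 N, or if a joint passes its speed limit or range.

## Robot

A 6-joint arm with a two-finger parallel gripper is mounted at the origin on the work surface. World frame = base frame: x ahead of the robot, y to its left, z up, the work surface at z = 0. Lengths are in m, angles in rad, forces in N, time in s.
With the tool pointing down it reaches from about 0.425 to 0.95 m from the base axis. Payload 3.5 kg.
Tool frame: the origin (TCP) lies midway between the tips of the shut fingers; the grasp point (between the pads) lies 19 mm behind it; z points along the fingers, y is the direction in which the jaws open and shut (so a half turn about z gives the same grasp; the last joint's range is limited). The gripper opens to 85 mm and grips with 20 to 120 N. Pads are 22 mm wide; open, the fingers measure 114 mm over their backs; the gripper's body (76 mm by 85 mm) begins 54 mm behind the grasp point. The pads swing forward as they close: fully open they stand 13 mm farther back than shut.
Start: joints at [-1.308, 0.286, 1.577, -0, 1.279, -0.15], TCP at [0.271, -0.618, 0.231] pointing down, gripper open.
Joint ranges: [-2.77, 2.77], [-0.9, 2.22], [0.21, 2.48], [-1.53, 4.67], [0.24, 2.81], [-2.84, 2.84]. Speed limits (rad/s): [2.79, 2.79, 3.14, 3.14, 3.14, 3.14].

## Interface

Orientations are given as a 3x3 rotation matrix whose columns are the frame's x, y, z axes.
In Python, from rig import state, capture, hand_in gives the robot as it stands.
- The arm moves only by the tool move_arm, never from a script. Its argument "targets" is a list of rows, each a list of 2 entries, a list of its own where there are three numbers: the shift along the tool's x, y, z in m, then the turn, a rotation vector about the tool's x, y, z in degrees. A call has 1 to 12 rows; each row shifts and turns the commanded pose from where the row before left it, along the tool's axes as they then stand; what a row does not reach is not made up. A row lasts 1/10 s, in which the tool goes at most 50 mm and 8.59 degrees, less where a joint would pass 70% of its speed; a pose out of reach is approached as far as the arm can. A call with a gripper value outside its range is refused whole. "grip" is the closure, from 0 (fully open) to 1 (shut), set as the call begins (left out, the last holds). The fingers move at their own pace and stop on an object; "newtons" is the grip in N (left out, the last holds). Time passes only in rows, so rows that do not move let the fingers close. It gives the time, the measured TCP pose, the force and the opening at its end, in the units of the state.
- state(): the state, without advancing time (a new reading comes with each control period).
- capture(name): name is "side" or "top"; returns a dict with "img" (420x560x3 uint8, red, green, blue), "z_map" (420x560 float32, m along the optical axis (not along the pixel's ray), 0 where there is no reading), "fx", "fy", "cx", "cy" (pixels), "view" (4x4, takes a point from world to camera coordinates). Camera axes: x right, y up, looking along -z (the intrinsics and any distortion apply to the point x, -y, -z); pixel columns grow to the right and rows downward; lengths in m; the calibration is good to about 2 mm. A picture is of the moment at which its call begins.
- hand_in(): hands the job in, once; it reports no verdict.
The state is a dict: "clock": time; "joint_pos": joint angles; "qvel": joint speeds; "joint_efforts": joint torques, N m; "tool_pos": TCP position; "tcp_rot": TCP orientation; "wrist_force": force on the tool from outside, world axes, zero at the start; "torque": the same for the moment, N m; "opening": opening from 0.0 (shut) to 1.0 (fully open).
Only numpy, scipy, OpenCV 4.12 (cv2) and the standard library are available. Lean on these libraries where they do the work, as an engineer would, in place of code of your own. Each camera call takes 0.05 s, during which the arm holds its last target.

## Working session

There is one attempt and no reset: what is moved stays moved. The work goes in short steps, Python scripts to look and compute and a tool call to move; the robot and the scene stay as the last step left them, time stands still between calls to the robot, and variables do not carry over. Pictures are saved under pics/ and viewed, and the job is handed in when it is done.

Besides the shell and the picture viewer there is one more tool, called after "Call:" as a command line: name --argument value ..., lists and objects as JSON in quotes. move_arm: Moves the arm, as the interface text tells. Its arguments: {"type":"object","properties":{"targets":{"type":"array","items":{"type":"array"}},"grip":{"type":"number"},"newtons":{"type":"number"}},"required":["targets"]}

```bash
mkdir -p pics; ls; cat > h.py <<'E'
import numpy as np, cv2
from rig import state, capture, hand_in
def grab(n,name):
    c=capture(n); cv2.imwrite('pics/%s.png'%name,c['img'][:,:,::-1]); np.savez('pics/%s.npz'%name,**c); return c
def load(name): return dict(np.load('pics/%s.npz'%name))
def world(c):
    h,w=c['z_map'].shape; u,v=np.meshgrid(np.arange(w),np.arange(h)); z=c['z_map']
    x=(u-c['cx'])/c['fx']*z; y=(v-c['cy'])/c['fy']*z
    P=np.stack([x,-y,-z,np.ones_like(z)],-1)@np.linalg.inv(c['view']).T
    return P[...,:3]
def crop(c,name,u0,u1,v0,v1,k):
    cv2.imwrite('pics/%s.png'%name,cv2.resize(c['img'][v0:v1,u0:u1,::-1],None,fx=k,fy=k,interpolation=cv2.INTER_CUBIC))
E
python3 - <<'E'
from h import *
for n in('side','top'):
    c=grab(n,n+'0'); print(n,c.keys(),c['fx'],c['cx'],c['cy'],c['view'].round(3).tolist())
print(state())
E
```

```text
pics
side dict_keys(['img', 'z_map', 'fx', 'fy', 'cx', 'cy', 'view']) 434.5060304543343 283.12286384908896 208.28203429626078 [[-0.964, -0.263, -0.024, 0.536], [0.129, -0.549, 0.826, -0.181], [-0.231, 0.794, 0.563, -0.797], [0.0, 0.0, 0.0, 1.0]]
top dict_keys(['img', 'z_map', 'fx', 'fy', 'cx', 'cy', 'view']) 530.186195707417 277.9295481803347 212.81623908988746 [[-0.014, -1.0, 0.013, 0.001], [0.998, -0.013, 0.069, -0.528], [-0.068, 0.014, 0.998, -1.386], [0.0, 0.0, 0.0, 1.0]]
{'clock': 0.1, 'joint_pos': array([-1.30797112e+00,  2.87109121e-01,  1.57803628e+00, -1.58381622e-05,
        1.27862206e+00, -1.49984553e-01]), 'qvel': array([ 0.00225973, -0.00097384, -0.00335451, -0.00037728,  0.00232022,
        0.00177014]), 'joint_efforts': array([ 3.35010373e-04, -4.07298410e+01, -2.93699884e+01, -1.85096146e-04,
        3.41922365e-03, -6.63783609e-06]), 'tool_pos': array([ 0.27067466, -0.61769586,  0.23006107]), 'tcp_rot': array([[ 9.15995461e-01,  4.01188210e-01, -5.79681406e-04],
       [ 4.01188509e-01, -9.15993115e-01,  2.09618020e-03],
       [ 3.09978603e-04, -2.15265306e-03, -9.99997635e-01]]), 'wrist_force': array([ 0.94315772,  0.52541676, -0.60684477]), 'torque': array([-0.0332098 , -0.03742464, -0.03573792]), 'opening': 1.001984506094235}
```

View pics/side0.png

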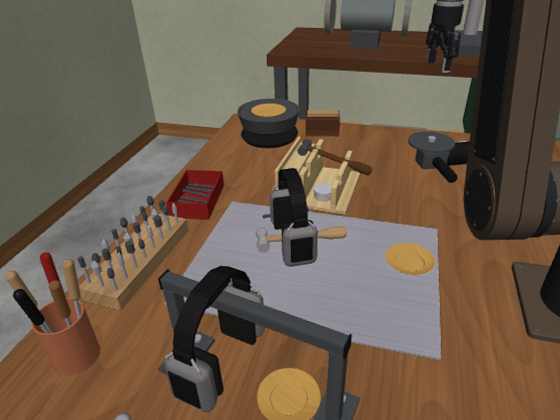

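View pics/top0.png

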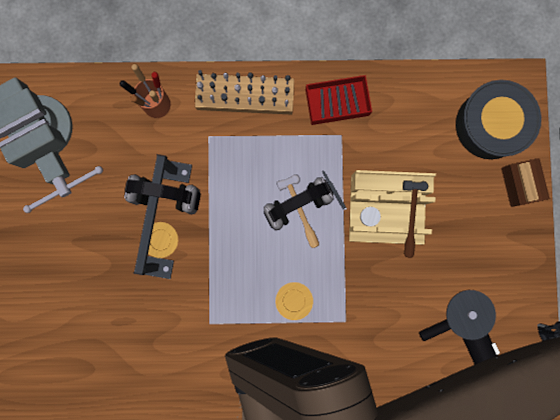

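The top view shows the rail at the left (bar roughly u=145–165, v=155–275), the defenders and hammer near (300,205), and the rack at (390,205) with its free place to the left. The tin is under that place. I'll enlarge it and measure.

```bash
python3 - <<'E'
from h import *
c=load('top0'); crop(c,'t_a',255,445,160,260,4.2); crop(c,'t_b',115,215,145,285,4.2)
s=load('side0'); crop(s,'s_a',230,390,130,280,4)
W=world(c)
def comp(lo,hi,box):
    u0,u1,v0,v1=box; m=np.zeros(c['z_map'].shape,bool); m[v0:v1,u0:u1]=1
    m&=(W[...,2]>lo)&(W[...,2]<hi)&(c['z_map']>0); return m
def show(n,m):
    p=W[m]; q=p[:,:2]; r=cv2.minAreaRect((q*1000).astype(np.float32)); print(n,m.sum(),'mean',p.mean(0).round(4),'rect mm',np.round(r[0],1),np.round(r[1],1),round(r[2],1),'zmax',p[:,2].max().round(4))
print('plate z',np.median(W[250:300,220:260,2]),'bench',np.median(W[300:320,60:100,2]))
show('band crown',comp(.168,.19,(255,350,160,260)))
show('band',comp(.11,.19,(255,350,160,260)))
show('hung crown',comp(.185,.21,(115,215,150,285)))
show('bar',comp(.172,.186,(115,215,150,285)))
show('handle',comp(.012,.04,(285,325,205,252)))
show('head',comp(.024,.042,(272,303,170,192)))
show('rackrear',comp(.085,.102,(348,440,160,260)))
show('rackfront',comp(.062,.08,(348,440,215,260)))
E
```

```text
plate z 0.005959450853118331 bench 0.0003187818143502996
band crown 440 mean [ 0.5486 -0.0558  0.1749] rect mm [548.9 -55.7] [30.2 93.5] 26.8 zmax 0.1835
band 842 mean [ 0.5471 -0.0526  0.1623] rect mm [549.9 -56.1] [ 44.5 159.8] 26.7 zmax 0.1835
hung crown 523 mean [0.571  0.2858 0.1929] rect mm [520.6 282.2] [262.6  97.1] 4.6 zmax 0.2024
bar 1169 mean [0.5218 0.2951 0.1796] rect mm [525.8 311.2] [124.8 278. ] 63.7 zmax 0.186
handle 334 mean [ 0.4833 -0.0835  0.0258] rect mm [488.2 -73.6] [ 98.3 118.6] 89.1 zmax 0.0391
head 190 mean [ 0.608  -0.0334  0.0288] rect mm [602.6 -36.8] [41.1 60.8] 21.9 zmax 0.0399
rackrear 800 mean [ 0.5821 -0.3128  0.0947] rect mm [ 575.3 -300.1] [201.1  98.9] 86.8 zmax 0.102
rackfront 514 mean [ 0.474  -0.3136  0.0703] rect mm [ 485.7 -297.6] [187.9  96.6] 66.1 zmax 0.0794
```

View pics/t_a.png

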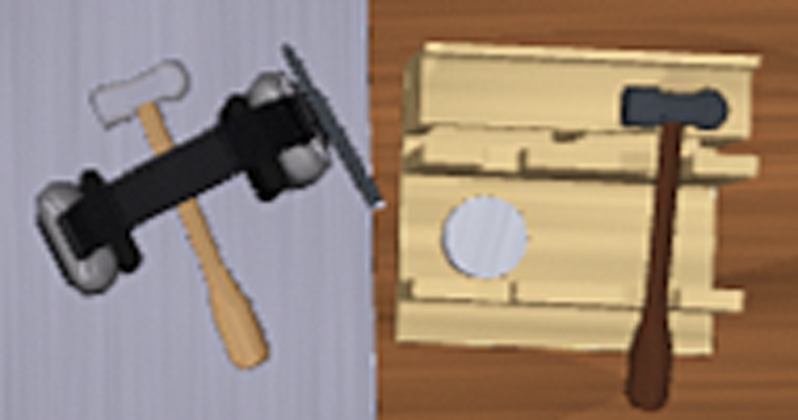

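View pics/t_b.png

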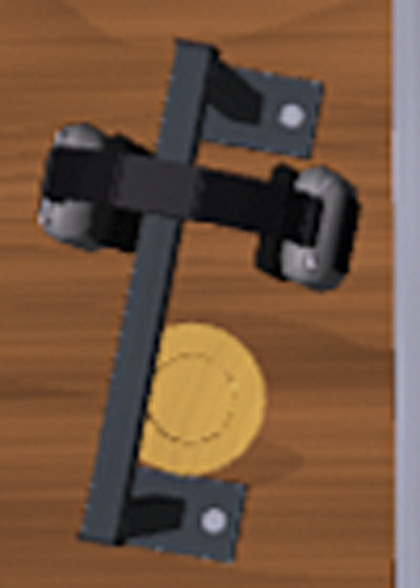

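View pics/s_a.png

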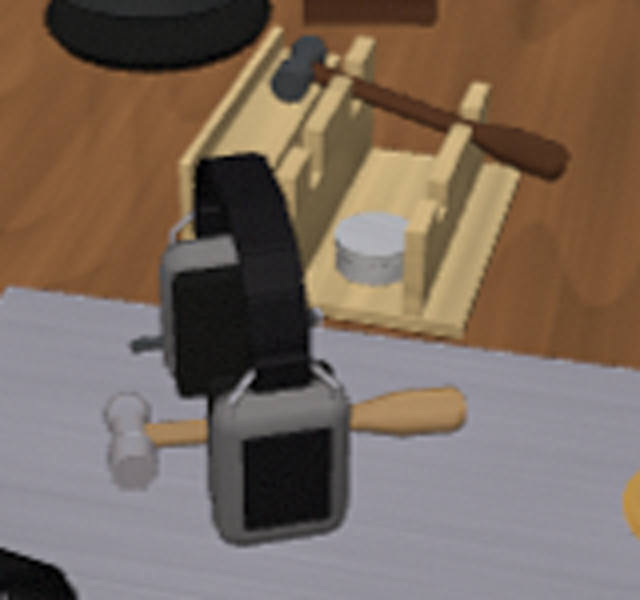

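The left crop shows the hammer's flat face pointing left and its butt at crop (247,360). In the rail crop, the near half of the bar is free, with the end at about (105,540). The rack's left notches are free. Next I'll fit the poses.

```bash
cat > fit.py <<'E'
from h import *
c=load('top0'); W=world(c); cam=np.linalg.inv(c['view'])[:3,3]; R=np.linalg.inv(c['view'])[:3,:3]
def ray(u,v,z):
    d=R@np.array([(u-c['cx'])/c['fx'],-(v-c['cy'])/c['fy'],-1]); t=(z-cam[2])/d[2]; return (cam+t*d)
E
python3 - <<'E'
from fit import *
A=lambda x,y,z: ray(255+x/4.2-.4,160+y/4.2-.4,z).round(4)
B=lambda x,y,z: ray(115+x/4.2-.4,145+y/4.2-.4,z).round(4)
def pca(m):
    q=W[m][:,:2]; u,s,v=np.linalg.svd(q-q.mean(0)); v=v[0]; return q.mean(0).round(4),v.round(4),np.degrees(np.arctan2(v[1],v[0])).round(1),(np.ptp((q-q.mean(0))@v)).round(4), np.ptp((q-q.mean(0))@np.array([-v[1],v[0]])).round(4)
X,Y,Z=W[...,0],W[...,1],W[...,2]
U,V=np.meshgrid(np.arange(560),np.arange(420)); bx=lambda u0,u1,v0,v1:(U>=u0)&(U<u1)&(V>=v0)&(V<v1)
print('crown',pca((Z>.172)&(Z<.182)&bx(255,350,160,260)))
print('crown2',pca((Z>.155)&(Z<.182)&bx(255,350,160,260)))
print('bar free',pca((Z>.17)&(Z<.186)&bx(130,160,205,280)))
print('bar all',pca((Z>.172)&(Z<.186)&(bx(130,160,205,280)|bx(150,175,150,175))))
print('hung',pca((Z>.189)&(Z<.21)&bx(115,215,150,240)))
print('bar ends top',B(176,42,.18),B(218,50,.18),'bottom',B(80,535,.18),B(124,545,.18))
print('head',A(95,110,.019),A(187,75,.019),A(147,96,.025),'butt',A(247,362,.019), 'handle@ head',A(150,112,.022),'neck mid',A(200,215,.024))
print('handle pca',pca((Z>.012)&(Z<.04)&bx(300,325,218,252)))
print('lip',A(428,48,.096),A(758,60,.096),'rear top front edge',A(405,160,.096),A(755,175,.096))
print('notch rear L',A(412,150,.096),A(523,160,.096),'front notch',A(410,290,.072),A(513,290,.072))
print('racked head',A(675,108,.106),'butt',A(645,395,.055), 'tin',A(485,237,.03))
# orthographic heights
for n,x0,x1,y0,y1 in(('rack',.40,.68,-.43,-.18),):
    m=(X>x0)&(X<x1)&(Y>y0)&(Y<y1)&bx(345,445,150,270)
    for lo,hi in((.09,.1),(.077,.083),(.067,.076)):
        q=m&(Z>lo)&(Z<hi); im=np.zeros((int((x1-x0)*1000)*2,int((y1-y0)*1000)*2),np.uint8)
        for x,y in zip(X[q],Y[q]): cv2.circle(im,(int((y1-y)*2000),int((x1-x)*2000)),2,255,-1)
        cv2.imwrite('pics/rk%d.png'%(lo*1000),im)
E
```

```text
crown (array([ 0.5487, -0.055 ]), array([ 0.4427, -0.8967]), np.float64(-63.7), np.float64(0.0836), np.float64(0.0305))
crown2 (array([ 0.5482, -0.0544]), array([ 0.4524, -0.8918]), np.float64(-63.1), np.float64(0.1256), np.float64(0.0303))
bar free (array([0.4597, 0.3078]), array([-0.9817,  0.1902]), np.float64(169.0), np.float64(0.1642), np.float64(0.0221))
bar all (array([0.4997, 0.3004]), array([-0.9821,  0.1882]), np.float64(169.2), np.float64(0.2836), np.float64(0.0217))
hung (array([0.5753, 0.2857]), array([-0.1871, -0.9824]), np.float64(-100.8), np.float64(0.0903), np.float64(0.0304))
bar ends top [0.658  0.2799 0.18  ] [0.6532 0.2564 0.18  ] bottom [0.3841 0.3322 0.18  ] [0.3782 0.308  0.18  ]
head [ 0.6    -0.0052  0.019 ] [ 0.6216 -0.0638  0.019 ] [ 0.6078 -0.038   0.025 ] butt [ 0.4397 -0.0984  0.019 ] handle@ head [ 0.598  -0.0399  0.022 ] neck mid [ 0.5322 -0.0702  0.024 ]
handle pca (array([ 0.4718, -0.0886]), array([-0.9427, -0.3338]), np.float64(-160.5), np.float64(0.0907), np.float64(0.0724))
lip [ 0.6257 -0.2044  0.096 ] [ 0.6161 -0.4029  0.096 ] rear top front edge [ 0.5584 -0.189   0.096 ] [ 0.5468 -0.3987  0.096 ]
notch rear L [ 0.5644 -0.1933  0.096 ] [ 0.5575 -0.2597  0.096 ] front notch [ 0.4816 -0.1939  0.072 ] [ 0.4808 -0.2564  0.072 ]
racked head [ 0.5865 -0.3491  0.106 ] butt [ 0.416  -0.3392  0.055 ] tin [ 0.5157 -0.2482  0.03  ]
```

```bash
python3 - <<'E'
from fit import *
import cv2
crop(c,'t_c',345,400,160,250,9)
im=np.hstack([cv2.imread('pics/rk%d.png'%k)[::1] for k in(90,67)]); im=cv2.resize(im,(800,448)); cv2.imwrite('pics/rk.png',im)
crop(c,'t_d',270,325,170,252,7)
E
```

```text
(no output)
```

View pics/t_c.png

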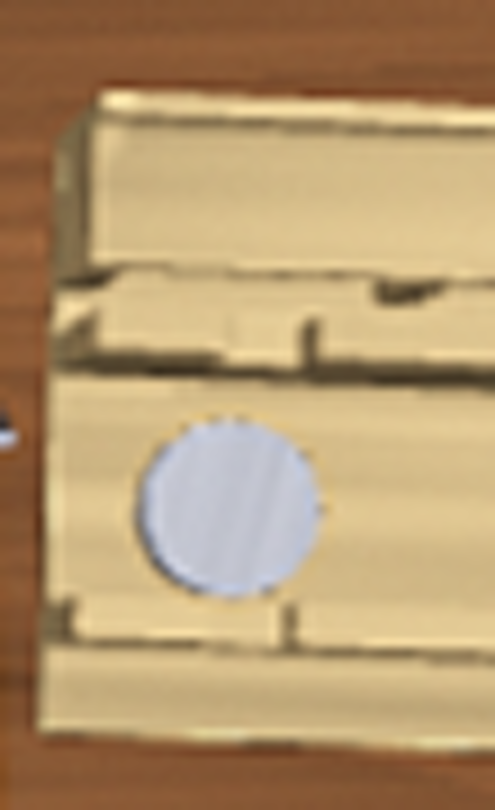

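View pics/rk.png

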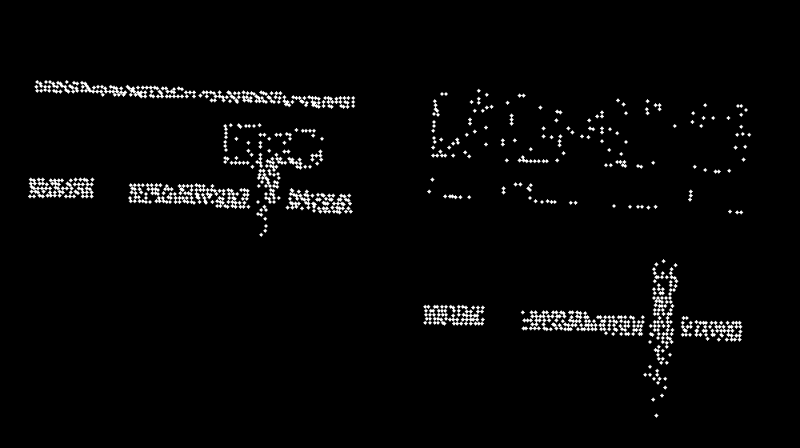

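View pics/t_d.png

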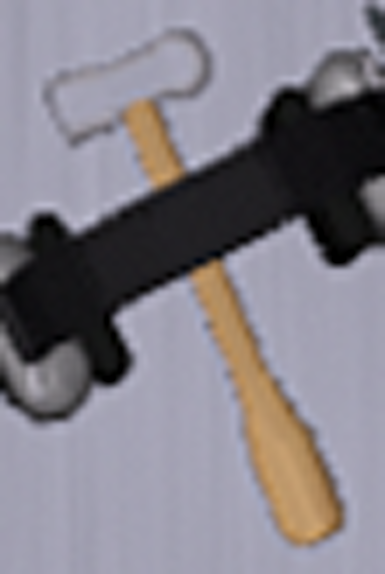

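Rack heights give the free rear notch centre at (0.562,-0.249) and the front one at (0.482,-0.245), 80 mm apart as specified. Now the hammer axis from crop t_d: head ends (58,118) and (210,62), handle (143,125) to butt (310,545).

```bash
python3 - <<'E'
from fit import *
D=lambda x,y,z: ray(270+x/7-.43,170+y/7-.43,z)
a=D(58,118,.019);b=D(210,62,.019);print('ends',a.round(4),b.round(4),np.linalg.norm(a-b).round(4),'mid',((a+b)/2).round(4))
bt=D(312,543,.019); n=D(151,146,.019);m=D(207,270,.019)
h=(a+b)/2
for p,q in((h,bt),(n,m),(m,bt),(n,bt)): d=p-q; print(np.degrees(np.arctan2(d[1],d[0])).round(1),np.linalg.norm(d).round(4))
for f in(.068/.182,): print((h+(bt-h)*f).round(4))
print(n.round(4),m.round(4),bt.round(4))
s=state();print(s['tool_pos'],np.degrees(np.arctan2(s['tcp_rot'][1,0],s['tcp_rot'][0,0])))
X,Y,Z=W[...,0],W[...,1],W[...,2]
m=(Z>.1765)&(Z<.184)&(Y>.26)&(X<.53)&(X>.36);q=W[m];p=np.polyfit(q[:,0],q[:,1],1);print('bar y at .4615:',np.polyval(p,.4615),p, len(q)); r=q[:,1]-np.polyval(p,q[:,0]);print(np.percentile(r,[1,50,99]))
E
```

```text
ends [ 0.5983 -0.0069  0.019 ] [ 0.619  -0.0649  0.019 ] 0.0616 mid [ 0.6086 -0.0359  0.019 ]
20.5 0.1841
23.3 0.0517
20.1 0.1103
21.1 0.1619
[ 0.5442 -0.06    0.019 ]
[ 0.5872 -0.042   0.019 ] [ 0.5397 -0.0625  0.019 ] [ 0.4361 -0.1003  0.019 ]
[ 0.27067466 -0.61769586  0.23006107] 23.652500158860267
bar y at .4615: 0.3078995616215945 [-0.19189561  0.39645939] 517
[-1.00830024e-02 -7.92902626e-05  1.03851019e-02]
```

```bash
cat >> h.py <<'E'
def go(p,ang=None,s=None):
    s=s or state(); R=s['tcp_rot']; d=R.T@(np.array(p)-s['tool_pos'])
    a=np.degrees(np.arctan2(R[1,0],R[0,0]))
    print('t',round(float(s['clock']),2),'pos',s['tool_pos'].round(4),'xang',a.round(2),'tilt z',R[:,2].round(3),'F',s['wrist_force'].round(1),'open',round(float(s['opening']),3))
    print('shift tool mm',(d*1000).round(1), '' if ang is None else 'turn tool z %.1f'%(-(ang-a)))
E
```

Call:
move_arm --targets '[[[0, 0, 0], [0, 0, -8.5]], [[0, 0, 0], [0, 0, -8.5]], [[0, 0, 0], [0, 0, -8.5]], [[0, 0, 0], [0, 0, -8.5]], [[0, 0, 0], [0, 0, -8.5]], [[0, 0, 0], [0, 0, -8.5]], [[0, 0, 0], [0, 0, -8.5]], [[0, 0, 0], [0, 0, -8.5]], [[0, 0, 0], [0, 0, -8.5]], [[0, 0, 0], [0, 0, -8.5]], [[0, 0, 0], [0, 0, -8]], [[0, 0, 0], [0, 0, 0]]]' --grip 0 --newtons 60

```text
clock: 1.3
tool_pos: [0.2707, -0.6179, 0.2306]
tcp_rot: [[-0.448, 0.894, -0.0], [0.894, 0.448, 0.001], [0.001, 0.0, -1.0]]
wrist_force: [-0.2, 0.9, -1.0]
opening: 1.004
```

```bash
python3 -c "
from h import *
go([.549,-.0555,.24],116.6)"
```

```text
t 1.3 pos [ 0.2707 -0.6179  0.2306] xang 116.64 tilt z [-0.     0.001 -1.   ] F [-0.2  0.9 -1. ] open 1.004
shift tool mm [377.9 500.9  -8.8] turn tool z 0.0
```

Call:
move_arm --targets '[[[0.019, 0.025, -0.001], [0, 0, 0]], [[0.019, 0.025, -0.001], [0, 0, 0]], [[0.019, 0.025, -0.001], [0, 0, 0]], [[0.019, 0.025, -0.001], [0, 0, 0]], [[0.019, 0.025, -0.001], [0, 0, 0]], [[0.019, 0.025, -0.001], [0, 0, 0]], [[0.019, 0.025, -0.001], [0, 0, 0]], [[0.019, 0.025, -0.001], [0, 0, 0]], [[0.019, 0.025, 0], [0, 0, 0]], [[0.019, 0.025, 0], [0, 0, 0]]]'

```text
clock: 2.3
tool_pos: [0.4093, -0.335, 0.2392]
tcp_rot: [[-0.445, 0.895, -0.0], [0.895, 0.445, 0.0], [0.0, -0.0, -1.0]]
wrist_force: [0.3, -0.4, 1.1]
opening: 1.0
```

Call:
move_arm --targets '[[[0.019, 0.025, 0], [0, 0, 0]], [[0.019, 0.025, 0], [0, 0, 0]], [[0.019, 0.025, 0], [0, 0, 0]], [[0.019, 0.025, 0], [0, 0, 0]], [[0.019, 0.025, 0], [0, 0, 0]], [[0.019, 0.025, 0], [0, 0, 0]], [[0.019, 0.025, 0], [0, 0, 0]], [[0.019, 0.025, 0], [0, 0, 0]], [[0.019, 0.025, 0], [0, 0, 0]], [[0.007, 0.026, 0], [0, 0, 0]], [[0, 0, 0], [0, 0, 0]], [[0, 0, 0], [0, 0, 0]]]'

```text
clock: 3.5
tool_pos: [0.5533, -0.0644, 0.2389]
tcp_rot: [[-0.448, 0.894, -0.001], [0.894, 0.448, -0.0], [0.0, -0.001, -1.0]]
wrist_force: [0.5, 0.4, -0.2]
opening: 0.997
```

```bash
python3 -c "
from h import *
go([.549,-.0555,.162],116.6)
c=grab('side','side1'); crop(c,'s1',200,360,90,290,3)
c=grab('top','top1'); crop(c,'t1',240,360,150,260,5)"
```

```text
t 3.5 pos [ 0.5533 -0.0644  0.2389] xang 116.61 tilt z [-0.001 -0.    -1.   ] F [ 0.5  0.4 -0.2] open 0.997
shift tool mm [ 9.8  0.2 76.9] turn tool z 0.0
```

View pics/s1.png

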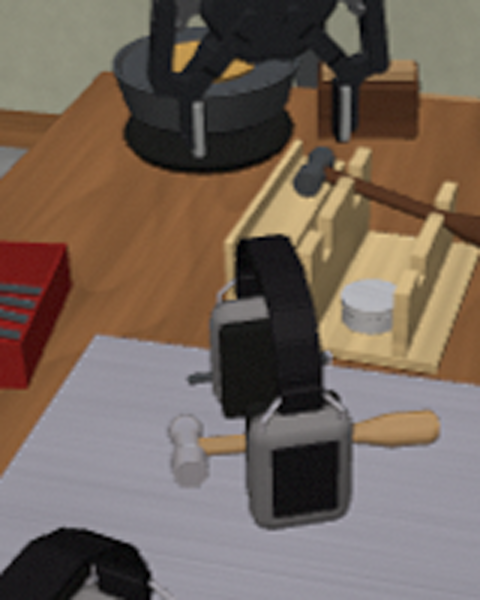

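View pics/t1.png

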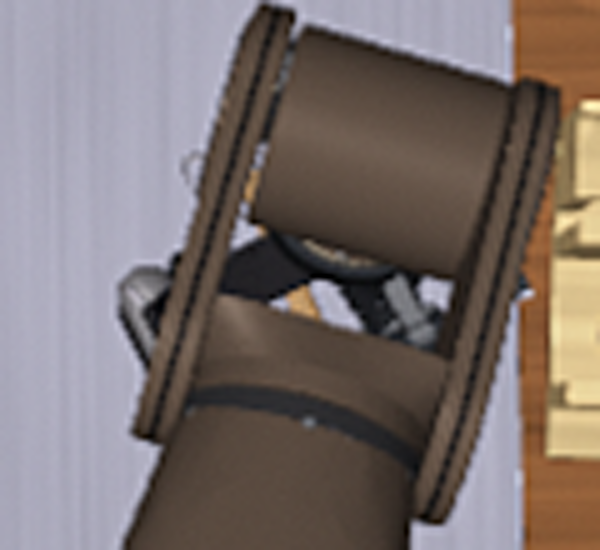

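The side view shows the open fingers straddling the band direction, above the crown. I'll correct by 10 mm and lower.

Call:
move_arm --targets '[[[0.01, 0, 0.007], [0, 0, 0]], [[0, 0, 0.01], [0, 0, 0]], [[0, 0, 0.01], [0, 0, 0]], [[0, 0, 0.01], [0, 0, 0]], [[0, 0, 0.01], [0, 0, 0]], [[0, 0, 0.01], [0, 0, 0]], [[0, 0, 0.01], [0, 0, 0]], [[0, 0, 0.01], [0, 0, 0]], [[0, 0, 0], [0, 0, 0]], [[0, 0, 0], [0, 0, 0]]]'

```text
clock: 4.6
tool_pos: [0.549, -0.0557, 0.1621]
tcp_rot: [[-0.449, 0.894, -0.0], [0.894, 0.449, 0.0], [0.0, -0.0, -1.0]]
wrist_force: [0.3, -0.1, -0.0]
opening: 0.998
```

```bash
python3 -c "
from h import *
go([.549,-.0555,.162],116.6)
c=grab('side','side2'); crop(c,'s2',220,360,110,280,3.5)"
```

```text
t 4.6 pos [ 0.549  -0.0557  0.1621] xang 116.66 tilt z [-0.  0. -1.] F [ 0.3 -0.1 -0. ] open 0.998
shift tool mm [0.2 0.1 0.1] turn tool z 0.1
```

View pics/s2.png

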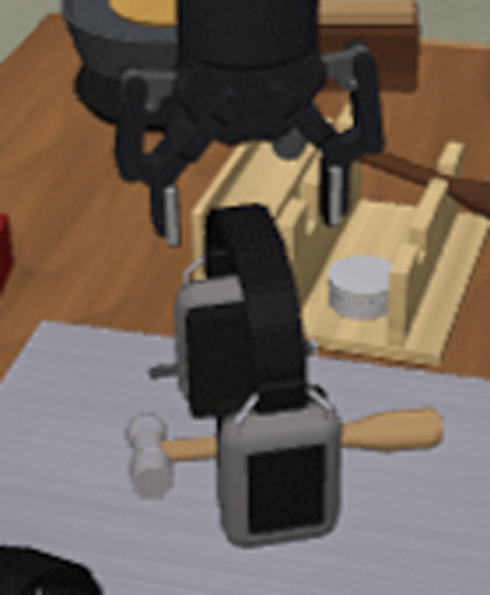

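Call:
move_arm --targets '[[[0, 0, 0], [0, 0, 0]], [[0, 0, 0], [0, 0, 0]], [[0, 0, 0], [0, 0, 0]], [[0, 0, 0], [0, 0, 0]], [[0, 0, 0], [0, 0, 0]], [[0, 0, 0], [0, 0, 0]], [[0, 0, 0], [0, 0, 0]], [[0, 0, 0], [0, 0, 0]], [[0, 0, 0], [0, 0, 0]], [[0, 0, 0], [0, 0, 0]], [[0, 0, 0], [0, 0, 0]], [[0, 0, 0], [0, 0, 0]]]' --grip 1 --newtons 60

```text
clock: 5.85
tool_pos: [0.5493, -0.0559, 0.1629]
tcp_rot: [[-0.449, 0.894, 0.001], [0.894, 0.449, -0.0], [-0.001, 0.001, -1.0]]
wrist_force: [-1.2, -1.5, 5.4]
opening: 0.333
```

```bash
python3 -c "
from h import *
go([.549,-.0555,.162],116.6)
c=grab('side','side3'); crop(c,'s3',220,360,110,280,3.5)"
```

```text
t 5.85 pos [ 0.5493 -0.0559  0.1629] xang 116.65 tilt z [ 0.001 -0.    -1.   ] F [-1.2 -1.5  5.4] open 0.333
shift tool mm [ 0.5 -0.1  0.9] turn tool z 0.0
```

View pics/s3.png

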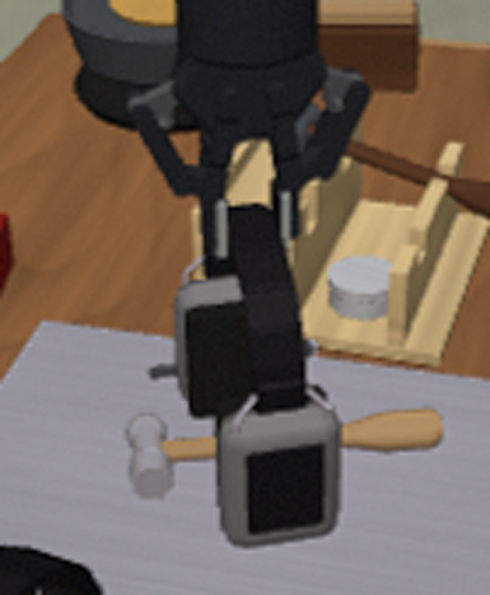

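The band is gripped: the opening of 0.333 is about 28 mm, as expected. Now I'll lift straight up, clear of the hammer.

Call:
move_arm --targets '[[[0, 0, -0.005], [0, 0, 0]], [[0, 0, -0.01], [0, 0, 0]], [[0, 0, -0.015], [0, 0, 0]], [[0, 0, -0.02], [0, 0, 0]], [[0, 0, -0.02], [0, 0, 0]], [[0, 0, -0.02], [0, 0, 0]], [[0, 0, -0.02], [0, 0, 0]], [[0, 0, -0.02], [0, 0, 0]], [[0, 0, -0.02], [0, 0, 0]], [[0, 0, -0.02], [0, 0, 0]], [[0, 0, -0.02], [0, 0, 0]], [[0, 0, -0.02], [0, 0, 0]]]'

```text
clock: 7.1
tool_pos: [0.5487, -0.0555, 0.3739]
tcp_rot: [[-0.449, 0.894, 0.0], [0.894, 0.449, 0.0], [-0.0, 0.0, -1.0]]
wrist_force: [0.8, 0.7, -2.2]
opening: 0.336
```

```bash
python3 -c "
from h import *
go([.4614,.3079,.37],79.2)
c=grab('side','side4')"
```

```text
t 7.1 pos [ 0.5487 -0.0555  0.3739] xang 116.66 tilt z [ 0.  0. -1.] F [ 0.8  0.7 -2.2] open 0.336
shift tool mm [363.9  85.    3.9] turn tool z 37.5
```

View pics/side4.png

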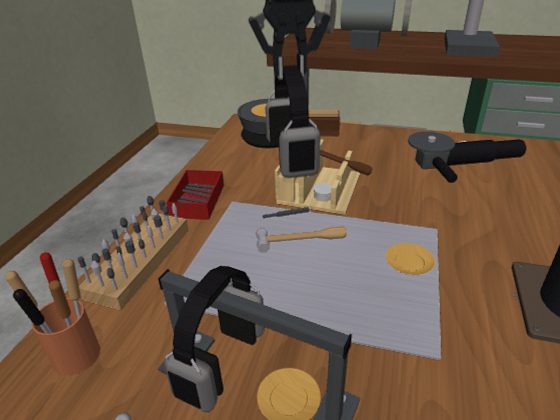

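The defenders hang level in the gripper, and the hammer and punch are undisturbed.

Call:
move_arm --targets '[[[0, 0, 0], [0, 0, 5.5]], [[0, 0, 0], [0, 0, 8]], [[0, 0, 0], [0, 0, 8]], [[0, 0, 0], [0, 0, 8]], [[0, 0, 0], [0, 0, 8]], [[0.01, -0.004, 0], [0, 0, 0]], [[0.02, -0.01, 0], [0, 0, 0]], [[0.025, -0.012, 0], [0, 0, 0]], [[0.025, -0.012, 0], [0, 0, 0]], [[0.025, -0.012, 0], [0, 0, 0]], [[0.025, -0.012, 0], [0, 0, 0]], [[0.025, -0.012, 0], [0, 0, 0]]]'

```text
clock: 8.35
tool_pos: [0.5045, 0.1122, 0.3724]
tcp_rot: [[0.184, 0.983, -0.0], [0.983, -0.184, 0.001], [0.001, -0.0, -1.0]]
wrist_force: [0.9, 1.1, -2.3]
opening: 0.338
```

Call:
move_arm --targets '[[[0.025, -0.01, 0], [0, 0, 0]], [[0.025, -0.01, 0], [0, 0, 0]], [[0.025, -0.01, 0], [0, 0, 0]], [[0.025, -0.01, 0], [0, 0, 0]], [[0.025, -0.01, 0], [0, 0, 0]], [[0.02, -0.01, 0], [0, 0, 0]], [[0.015, -0.01, 0], [0, 0, 0]], [[0.015, -0.006, 0], [0, 0, 0]], [[0.005, -0.002, 0], [0, 0, 0]], [[0, 0, 0], [0, 0, 0]], [[0, 0, 0], [0, 0, 0]], [[0, 0, 0], [0, 0, 0]]]'

```text
clock: 9.55
tool_pos: [0.4631, 0.3013, 0.3723]
tcp_rot: [[0.189, 0.982, -0.0], [0.982, -0.189, -0.0], [-0.0, 0.0, -1.0]]
wrist_force: [-0.5, -0.1, -2.1]
opening: 0.333
```

```bash
python3 -c "
from h import *
go([.4614,.3079,.37],79.2)
c=grab('side','side5');c=grab('top','top5')"
```

```text
t 9.55 pos [0.4631 0.3013 0.3723] xang 79.11 tilt z [-0. -0. -1.] F [-0.5 -0.1 -2.1] open 0.333
shift tool mm [ 6.2 -2.9  2.3] turn tool z -0.1
```

View pics/side5.png

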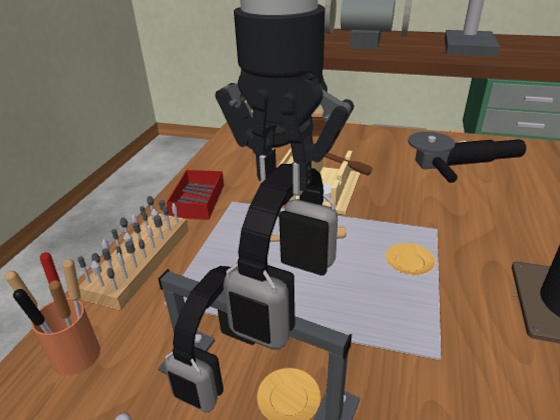

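View pics/top5.png

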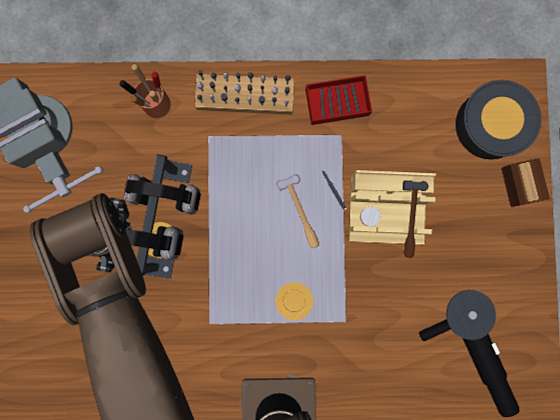

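Call:
move_arm --targets '[[[0.006, -0.003, 0.002], [0, 0, 0]], [[0, 0, 0.01], [0, 0, 0]], [[0, 0, 0.018], [0, 0, 0]], [[0, 0, 0.018], [0, 0, 0]], [[0, 0, 0.018], [0, 0, 0]], [[0, 0, 0.018], [0, 0, 0]], [[0, 0, 0.018], [0, 0, 0]], [[0, 0, 0.018], [0, 0, 0]], [[0, 0, 0.018], [0, 0, 0]], [[0, 0, 0.012], [0, 0, 0]], [[0, 0, 0], [0, 0, 0]], [[0, 0, 0], [0, 0, 0]]]'

```text
clock: 10.85
tool_pos: [0.4611, 0.3084, 0.2224]
tcp_rot: [[0.188, 0.982, -0.0], [0.982, -0.188, -0.0], [-0.0, -0.0, -1.0]]
wrist_force: [0.8, 0.8, -2.1]
opening: 0.331
```

```bash
python3 -c "
from h import *
go([.4614,.3079,.182],79.2)
c=grab('side','side6');crop(c,'s6',150,370,200,420,2.6);c=grab('top','top6');crop(c,'t6',100,220,140,290,4)"
```

```text
t 10.85 pos [0.4611 0.3084 0.2224] xang 79.16 tilt z [-0. -0. -1.] F [ 0.8  0.8 -2.1] open 0.331
shift tool mm [-0.5  0.4 40.4] turn tool z -0.0
```

View pics/s6.png

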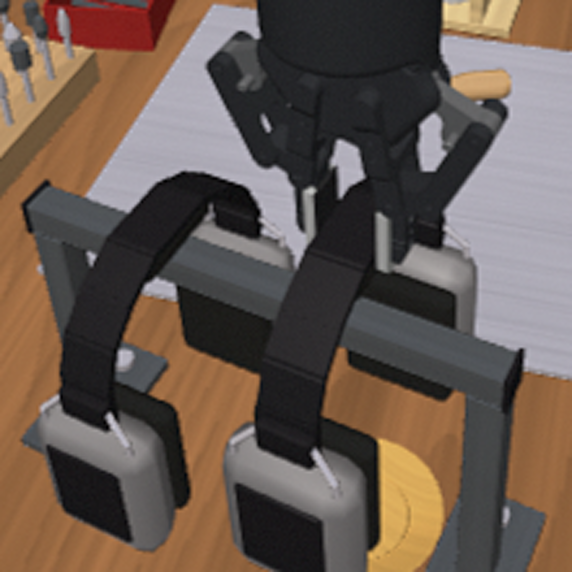

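View pics/t6.png

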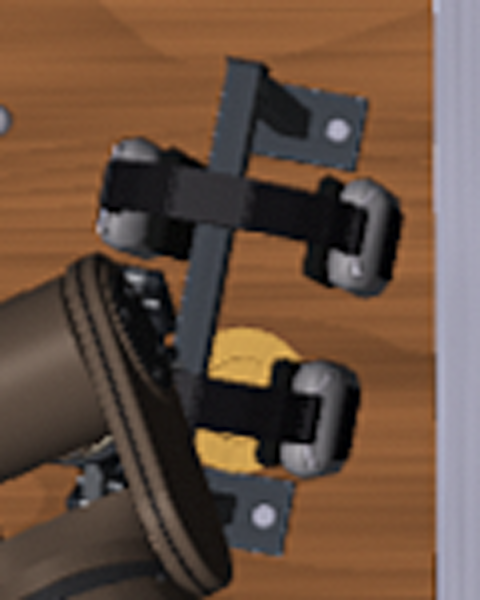

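A cup is on each side of the bar, and the pair is parallel to and clear of the one already hanging. I'll lower further, then creep to contact.

Call:
move_arm --targets '[[[0, 0, 0.01], [0, 0, 0]], [[0, 0, 0.01], [0, 0, 0]], [[0, 0, 0.01], [0, 0, 0]], [[0, 0, 0.004], [0, 0, 0]], [[0, 0, 0.002], [0, 0, 0]], [[0, 0, 0], [0, 0, 0]], [[0, 0, 0], [0, 0, 0]]]'

```text
clock: 11.65
tool_pos: [0.4613, 0.3085, 0.1867]
tcp_rot: [[0.188, 0.982, 0.001], [0.982, -0.188, 0.0], [0.0, 0.001, -1.0]]
wrist_force: [0.6, -0.2, -2.6]
opening: 0.336
```

Call:
move_arm --targets '[[[0, 0, 0.001], [0, 0, 0]], [[0, 0, 0.001], [0, 0, 0]], [[0, 0, 0], [0, 0, 0]], [[0, 0, 0], [0, 0, 0]]]'

```text
clock: 12.05
tool_pos: [0.461, 0.3084, 0.1844]
tcp_rot: [[0.188, 0.982, 0.0], [0.982, -0.188, 0.0], [0.0, 0.0, -1.0]]
wrist_force: [1.6, 0.2, -2.4]
opening: 0.331
```

Call:
move_arm --targets '[[[0, 0, 0.001], [0, 0, 0]], [[0, 0, 0], [0, 0, 0]], [[0, 0, 0], [0, 0, 0]]]'

```text
clock: 12.35
tool_pos: [0.4609, 0.3084, 0.1833]
tcp_rot: [[0.188, 0.982, -0.0], [0.982, -0.188, -0.0], [-0.0, -0.0, -1.0]]
wrist_force: [-0.4, 0.2, -1.8]
opening: 0.326
```

Call:
move_arm --targets '[[[0, 0, 0.001], [0, 0, 0]], [[0, 0, 0], [0, 0, 0]], [[0, 0, 0], [0, 0, 0]]]'

```text
clock: 12.65
tool_pos: [0.461, 0.3084, 0.1823]
tcp_rot: [[0.188, 0.982, -0.0], [0.982, -0.188, -0.0], [-0.0, -0.0, -1.0]]
wrist_force: [0.5, 0.6, -2.3]
opening: 0.332
```

Call:
move_arm --targets '[[[0, 0, 0.001], [0, 0, 0]], [[0, 0, 0], [0, 0, 0]], [[0, 0, 0], [0, 0, 0]]]'

```text
clock: 12.95
tool_pos: [0.4611, 0.3084, 0.1818]
tcp_rot: [[0.188, 0.982, 0.0], [0.982, -0.188, 0.0], [0.0, 0.0, -1.0]]
wrist_force: [-0.6, -1.4, 1.2]
opening: 0.334
```

Contact: Fz went from -2.3 to +1.2 N. I'll release with partial opening.

Call:
move_arm --targets '[[[0, 0, 0], [0, 0, 0]], [[0, 0, 0], [0, 0, 0]], [[0, 0, 0], [0, 0, 0]], [[0, 0, 0], [0, 0, 0]], [[0, 0, 0], [0, 0, 0]], [[0, 0, 0], [0, 0, 0]], [[0, 0, 0], [0, 0, 0]], [[0, 0, 0], [0, 0, 0]]]' --grip 0.3

```text
clock: 13.75
tool_pos: [0.461, 0.3084, 0.1813]
tcp_rot: [[0.188, 0.982, -0.0], [0.982, -0.188, 0.0], [-0.0, -0.0, -1.0]]
wrist_force: [0.1, 0.7, -0.5]
opening: 0.7
```

Call:
move_arm --targets '[[[0, 0, -0.005], [0, 0, 0]], [[0, 0, -0.01], [0, 0, 0]], [[0, 0, -0.02], [0, 0, 0]], [[0, 0, -0.02], [0, 0, 0]], [[0, 0, -0.02], [0, 0, 0]], [[0, 0, 0], [0, 0, 0]]]'

```text
clock: 14.35
tool_pos: [0.4628, 0.3092, 0.2611]
tcp_rot: [[0.188, 0.982, 0.008], [0.982, -0.188, 0.003], [0.005, 0.007, -1.0]]
wrist_force: [0.8, -0.3, 0.9]
opening: 0.701
```

```bash
python3 -c "
from h import *
go([.5442,-.06,.12],20.5)
c=grab('side','side7');crop(c,'s7',150,370,200,420,2.6)"
```

```text
t 14.35 pos [0.4628 0.3092 0.2611] xang 79.16 tilt z [ 0.008  0.003 -1.   ] F [ 0.8 -0.3  0.9] open 0.701
shift tool mm [-348.   148.4  140.5] turn tool z 58.7
```

View pics/s7.png

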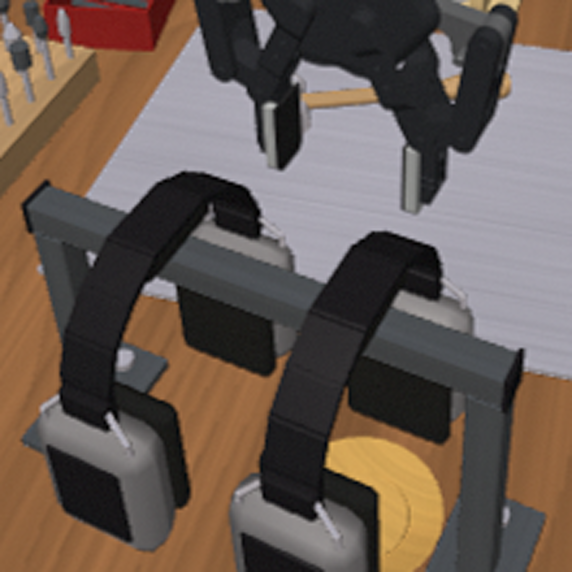

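The defenders hang level on the bar's free half. The hammer is fully visible in top5, so I'll re-measure it there.

```bash
python3 - <<'E'
from h import *
import fit
c=load('top5'); W=world(c); Z=W[...,2]
crop(c,'t_e',265,350,165,255,7)
U,V=np.meshgrid(np.arange(560),np.arange(420))
img=c['img'].astype(int); 
m=(U>280)&(U<325)&(V>190)&(V<252)&(img[...,0]-img[...,2]>50)
v,u=np.nonzero(m); pts=np.array([fit.ray(a,b,.019) for a,b in zip(u,v)])[:,:2]
q=pts.mean(0); d=np.linalg.svd(pts-q)[2][0]; d=d*np.sign(d[0]); t=(pts-q)@d; n=(pts-q)@[-d[1],d[0]]
print(q,np.degrees(np.arctan2(d[1],d[0])),t.min(),t.max(),n.min(),n.max())
# slice centres
S=[]
for a in np.arange(t.min()+.01,t.max()-.01,.02):
    k=abs(t-a)<.008; S.append((a,(n[k].max()+n[k].min())/2,np.ptp(n[k])))
S=np.array(S); print((S*1000).round(1))
butt=q+d*t.min(); print('butt',butt,'head',butt+d*.182,'grasp68',butt+d*.114)
E
```

```text
[ 0.50096062 -0.07762016] 21.905588296833145 -0.06775048739812196 0.09303933331813352 -0.011443785484575064 0.011529600468426751
[[-57.8   0.1  22.6]
 [-37.8   0.   23. ]
 [-17.8   0.3  19.1]
 [  2.2   0.1  10.8]
 [ 22.2  -0.1  11.5]
 [ 42.2  -0.   11.5]
 [ 62.2  -0.1  11.1]
 [ 82.2  -0.2  11.5]]
butt [ 0.43810172 -0.10289639] head [ 0.6069613  -0.03499614] grasp68 [ 0.54387091 -0.06036547]
```

View pics/t_e.png

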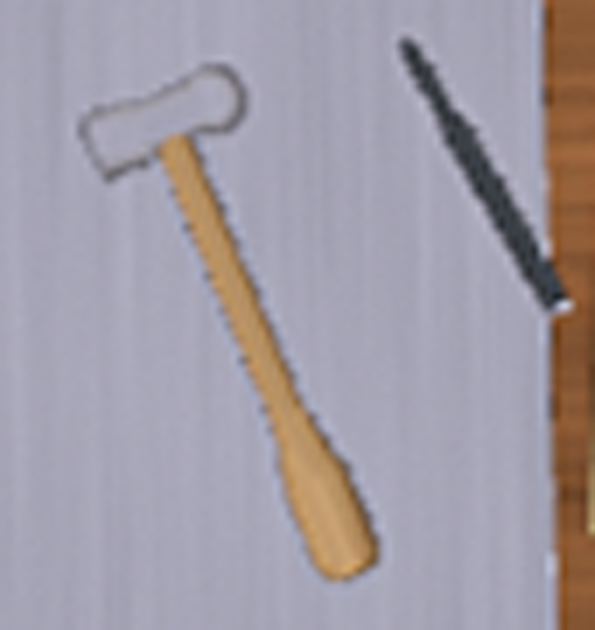

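Hammer axis is at 21.9°, grasp point 68 mm from the head at (0.544,-0.060).

Call:
move_arm --targets '[[[0, 0, 0], [0, 0, 8.5]], [[0, 0, 0], [0, 0, 8.5]], [[0, 0, 0], [0, 0, 8.5]], [[0, 0, 0], [0, 0, 8.5]], [[0, 0, 0], [0, 0, 8.5]], [[0, 0, 0], [0, 0, 8.5]], [[0, 0, 0], [0, 0, 6.3]], [[-0.003, 0.015, 0], [0, 0, 0]], [[-0.006, 0.035, 0], [0, 0, 0]], [[-0.006, 0.035, 0], [0, 0, 0]], [[-0.006, 0.035, 0], [0, 0, 0]], [[-0.006, 0.035, 0], [0, 0, 0]]]' --grip 0

```text
clock: 15.6
tool_pos: [0.4932, 0.1522, 0.2554]
tcp_rot: [[0.927, 0.375, -0.001], [0.375, -0.927, -0.001], [-0.001, 0.0, -1.0]]
wrist_force: [0.8, 0.6, -0.0]
opening: 0.998
```

Call:
move_arm --targets '[[[-0.006, 0.035, 0.01], [0, 0, 0]], [[-0.006, 0.035, 0.02], [0, 0, 0]], [[-0.006, 0.035, 0.02], [0, 0, 0]], [[-0.006, 0.035, 0.02], [0, 0, 0]], [[-0.006, 0.035, 0.02], [0, 0, 0]], [[-0.005, 0.03, 0.02], [0, 0, 0]], [[0, 0.013, 0.02], [0, 0, 0]], [[0, 0, 0.01], [0, 0, 0]], [[0, 0, 0], [0, 0, 0]], [[0, 0, 0], [0, 0, 0]], [[0, 0, 0], [0, 0, 0]]]'

```text
clock: 16.7
tool_pos: [0.5428, -0.0603, 0.1176]
tcp_rot: [[0.927, 0.374, 0.002], [0.374, -0.927, -0.001], [0.002, 0.001, -1.0]]
wrist_force: [0.0, 0.5, -0.4]
opening: 1.0
```

```bash
python3 -c "
from h import *
go([.5439,-.0604,.011],21.9)"
```

```text
t 16.7 pos [ 0.5428 -0.0603  0.1176] xang 21.95 tilt z [ 0.002 -0.001 -1.   ] F [ 0.   0.5 -0.4] open 1.0
shift tool mm [  0.9   0.4 106.6] turn tool z 0.1
```

Call:
move_arm --targets '[[[0.001, 0, 0.01], [0, 0, 0]], [[0, 0, 0.015], [0, 0, 0]], [[0, 0, 0.015], [0, 0, 0]], [[0, 0, 0.015], [0, 0, 0]], [[0, 0, 0.015], [0, 0, 0]], [[0, 0, 0.015], [0, 0, 0]], [[0, 0, 0.01], [0, 0, 0]], [[0, 0, 0.007], [0, 0, 0]], [[0, 0, 0.003], [0, 0, 0]], [[0, 0, 0], [0, 0, 0]], [[0, 0, 0], [0, 0, 0]]]'

```text
clock: 17.8
tool_pos: [0.5438, -0.0607, 0.0119]
tcp_rot: [[0.928, 0.372, 0.001], [0.372, -0.928, -0.0], [0.001, 0.001, -1.0]]
wrist_force: [-0.9, 0.5, 0.1]
opening: 1.0
```

```bash
python3 -c "
from h import *
go([.5439,-.0604,.012],21.9)
c=grab('side','side8');crop(c,'s8',230,370,150,290,4)"
```

```text
t 17.8 pos [ 0.5438 -0.0607  0.0119] xang 21.85 tilt z [ 0.001 -0.    -1.   ] F [-0.9  0.5  0.1] open 1.0
shift tool mm [ 0.2 -0.2 -0.1] turn tool z -0.0
```

View pics/s8.png

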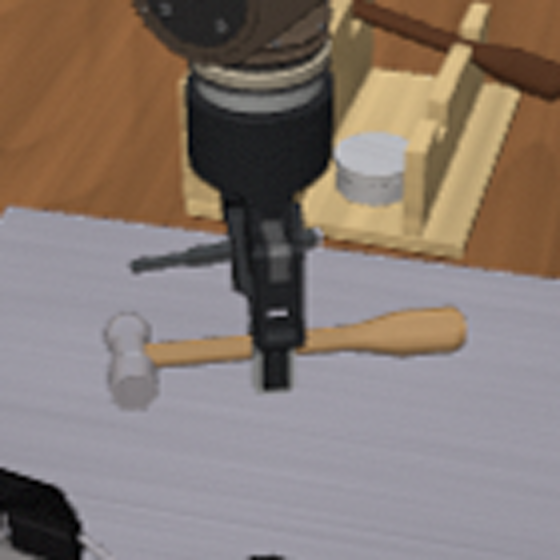

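The fingers straddle the handle and the punch is clear. Closing.

Call:
move_arm --targets '[[[0, 0, 0], [0, 0, 0]], [[0, 0, 0], [0, 0, 0]], [[0, 0, 0], [0, 0, 0]], [[0, 0, 0], [0, 0, 0]], [[0, 0, 0], [0, 0, 0]], [[0, 0, 0], [0, 0, 0]], [[0, 0, 0], [0, 0, 0]], [[0, 0, 0], [0, 0, 0]], [[0, 0, 0], [0, 0, 0]], [[0, 0, 0], [0, 0, 0]], [[0, 0, 0], [0, 0, 0]], [[0, 0, 0], [0, 0, 0]]]' --grip 1 --newtons 90

```text
clock: 19.05
tool_pos: [0.5433, -0.0606, 0.0117]
tcp_rot: [[0.928, 0.372, 0.0], [0.372, -0.928, -0.0], [0.0, 0.0, -1.0]]
wrist_force: [-2.2, -0.7, 4.4]
opening: 0.12
```

Call:
move_arm --targets '[[[0, 0, -0.005], [0, 0, 0]], [[0, 0, -0.01], [0, 0, 0]], [[0, 0, -0.02], [0, 0, 0]], [[0, 0, -0.02], [0, 0, 0]], [[0, 0, -0.025], [0, 0, 0]], [[0, 0, -0.025], [0, 0, 0]], [[0, 0, -0.025], [0, 0, 0]], [[0, 0, -0.025], [0, 0, 0]], [[0, 0, -0.01], [0, 0, 0]], [[0, 0, -0.005], [0, 0, 0]], [[0, 0, 0], [0, 0, 0]]]'

```text
clock: 20.15
tool_pos: [0.5429, -0.0605, 0.181]
tcp_rot: [[0.928, 0.372, -0.0], [0.372, -0.928, 0.0], [-0.0, -0.0, -1.0]]
wrist_force: [-0.0, -0.4, -2.0]
opening: 0.119
```

```bash
python3 -c "
from h import *
go([.5270,-.2473,.18],-3.2)
c=grab('side','side9');crop(c,'s9',200,400,80,280,3)"
```

```text
t 20.15 pos [ 0.5429 -0.0605  0.181 ] xang 21.85 tilt z [-0.  0. -1.] F [-0.  -0.4 -2. ] open 0.119
shift tool mm [-84.3 167.5   1. ] turn tool z 25.1
```

View pics/s9.png

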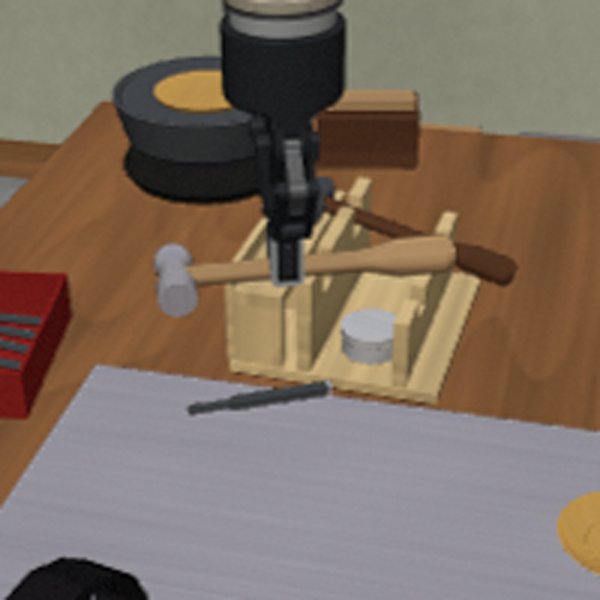

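The hammer is held flat, without droop. Now I'll turn to the rack heading and tilt 15° head-up.

Call:
move_arm --targets '[[[0, 0, 0], [0, 0, 8.4]], [[0, 0, 0], [0, 0, 8.4]], [[0, 0, 0], [0, 0, 8.3]], [[0, 0, 0], [0, 7.5, 0]], [[0, 0, 0], [0, 7.5, 0]], [[0, 0, 0], [0, 0, 0]], [[0, 0, 0], [0, 0, 0]]]'

```text
clock: 20.9
tool_pos: [0.5422, -0.0604, 0.18]
tcp_rot: [[0.965, -0.057, 0.254], [-0.055, -0.998, -0.014], [0.255, -0.001, -0.967]]
wrist_force: [0.5, -0.5, -0.5]
opening: 0.125
```

```bash
python3 -c "
from h import *
go([.5312,-.2475,.16],-3.2)"
```

```text
t 20.9 pos [ 0.5422 -0.0604  0.18  ] xang -3.28 tilt z [ 0.254 -0.014 -0.967] F [ 0.5 -0.5 -0.5] open 0.125
shift tool mm [ -5.3 187.5  19.2] turn tool z -0.1
```

Call:
move_arm --targets '[[[0, 0.01, 0], [0, 0, 0]], [[-0.001, 0.02, 0.002], [0, 0, 0]], [[-0.001, 0.025, 0.002], [0, 0, 0]], [[-0.001, 0.025, 0.003], [0, 0, 0]], [[-0.001, 0.025, 0.003], [0, 0, 0]], [[-0.001, 0.025, 0.003], [0, 0, 0]], [[0, 0.025, 0.003], [0, 0, 0]], [[0, 0.02, 0.003], [0, 0, 0]], [[0, 0.0125, 0], [0, 0, 0]], [[0, 0, 0], [0, 0, 0]], [[0, 0, 0], [0, 0, 0]], [[0, 0, 0], [0, 0, 0]]]'

```text
clock: 22.1
tool_pos: [0.5328, -0.247, 0.1617]
tcp_rot: [[0.964, -0.056, 0.258], [-0.054, -0.998, -0.014], [0.259, -0.0, -0.966]]
wrist_force: [0.6, 0.2, -1.8]
opening: 0.122
```

```bash
python3 - <<'E'
from h import *
go([.5312,-.2475,.0683],-3.2)
c=grab('side','side10');crop(c,'s10',240,400,100,230,4.5)
c=grab('top','top10');crop(c,'t10',340,450,150,270,5)
E
```

```text
t 22.1 pos [ 0.5328 -0.247   0.1617] xang -3.2 tilt z [ 0.258 -0.014 -0.966] F [ 0.6  0.2 -1.8] open 0.122
shift tool mm [-25.7   0.6  89.9] turn tool z 0.0
```

View pics/s10.png

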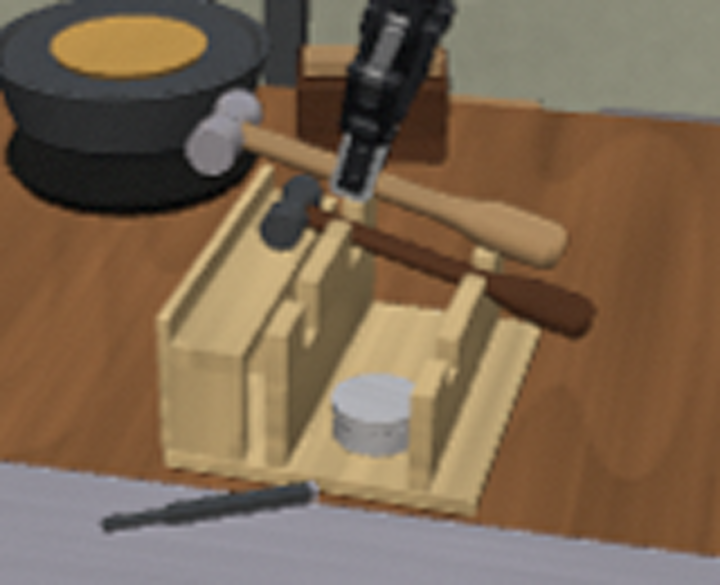

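View pics/t10.png

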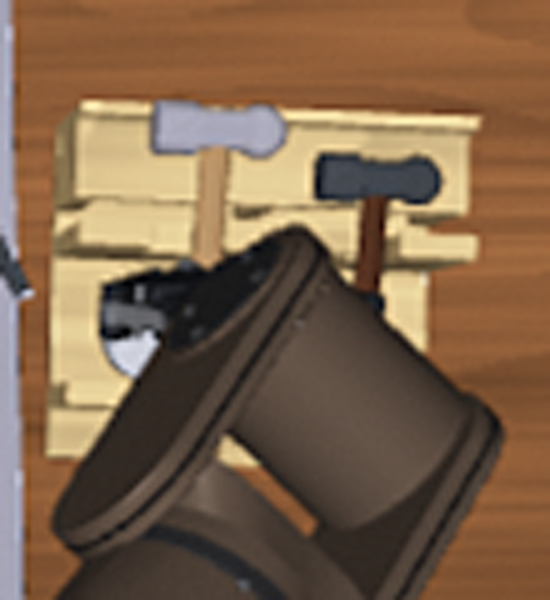

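```bash
python3 - <<'E'
from h import *
c=load('top10'); W=world(c); U,V=np.meshgrid(np.arange(560),np.arange(420))
m=(U>368)&(U<400)&(V>167)&(V<184)&(W[...,2]>.17)&(W[...,2]<.22)
q=W[m]; print('head',len(q),q.mean(0).round(4),q.min(0).round(4),q.max(0).round(4),'z95',np.percentile(q[:,2],95))
r=cv2.minAreaRect((q[:,:2]*1000).astype(np.float32)); print(r)
m=(U>376)&(U<388)&(V>182)&(V<202)&(W[...,2]>.14)&(W[...,2]<.2)
q=W[m]; print('handle',len(q)); 
for x in np.arange(.555,.59,.006):
    k=q[abs(q[:,0]-x)<.003]; 
    if len(k): print(x.round(3),k[:,1].mean().round(4),(k[:,1].min()+k[:,1].max()).round(4)/2,k[:,2].max().round(4))
# handle colour on side
s=load('side10'); Ws=world(s); m=(Ws[...,2]>.1)&(Ws[...,2]<.2)&(Ws[...,0]>.4)&(Ws[...,0]<.59)&(abs(Ws[...,1]+.24)<.03)&(s['img'][...,0].astype(int)-s['img'][...,2]>50)
q=Ws[m]; print(len(q))
for x in np.arange(.42,.59,.02):
    k=q[abs(q[:,0]-x)<.006]
    if len(k)>3: print(x.round(3),k[:,1].mean().round(4),k[:,2].min().round(4),k[:,2].max().round(4))
E
```

```text
head 292 [ 0.5994 -0.2478  0.1946] [ 0.5829 -0.2812  0.1701] [ 0.6145 -0.2196  0.2047] z95 0.2010341142127687
((597.7228393554688, -250.51248168945312), (61.70025634765625, 29.685897827148438), 85.0582046508789)
handle 115
0.555 -0.2466 -0.2475 0.1831
0.561 -0.2473 -0.2482 0.1895
0.567 -0.2477 -0.24755 0.189
0.573 -0.2475 -0.2476 0.1885
0.579 -0.2473 -0.24745 0.1925
0.585 -0.2488 -0.2491 0.1911
422
0.42 -0.2346 0.1337 0.154
0.44 -0.2333 0.1412 0.16
0.46 -0.2345 0.1478 0.165
0.48 -0.2387 0.1525 0.1648
0.5 -0.2406 0.1578 0.1701
0.52 -0.2416 0.1653 0.1743
0.54 -0.2431 0.1757 0.181
0.56 -0.2437 0.1739 0.1866
0.58 -0.2447 0.18 0.1902
```

Head centre is measured at (0.598,-0.2505) against (0.597,-0.251) predicted, and the tilt is about 14–15°. Lowering straight down to just above the notches.

Call:
move_arm --targets '[[[-0.0015, 0.001, 0], [0, 0, 0]], [[-0.0026, 0, 0.0097], [0, 0, 0]], [[-0.0026, 0, 0.0097], [0, 0, 0]], [[-0.0026, 0, 0.0097], [0, 0, 0]], [[-0.0026, 0, 0.0097], [0, 0, 0]], [[-0.0026, 0, 0.0097], [0, 0, 0]], [[-0.0026, 0, 0.0097], [0, 0, 0]], [[0, 0, 0], [0, 0, 0]], [[0, 0, 0], [0, 0, 0]]]'

```text
clock: 23.1
tool_pos: [0.5311, -0.2486, 0.1007]
tcp_rot: [[0.964, -0.057, 0.258], [-0.055, -0.998, -0.014], [0.258, -0.0, -0.966]]
wrist_force: [1.8, 0.2, -1.7]
opening: 0.124
```

```bash
python3 - <<'E'
from h import *
go([.5312,-.248,.0683],-3.2)
c=grab('side','side11');crop(c,'s11',240,400,100,230,4.5)
c=grab('top','top11');crop(c,'t11',340,450,150,270,5)
E
```

```text
t 23.1 pos [ 0.5311 -0.2486  0.1007] xang -3.26 tilt z [ 0.258 -0.014 -0.966] F [ 1.8  0.2 -1.7] open 0.124
shift tool mm [-8.3 -0.6 31.3] turn tool z -0.1
```

View pics/s11.png

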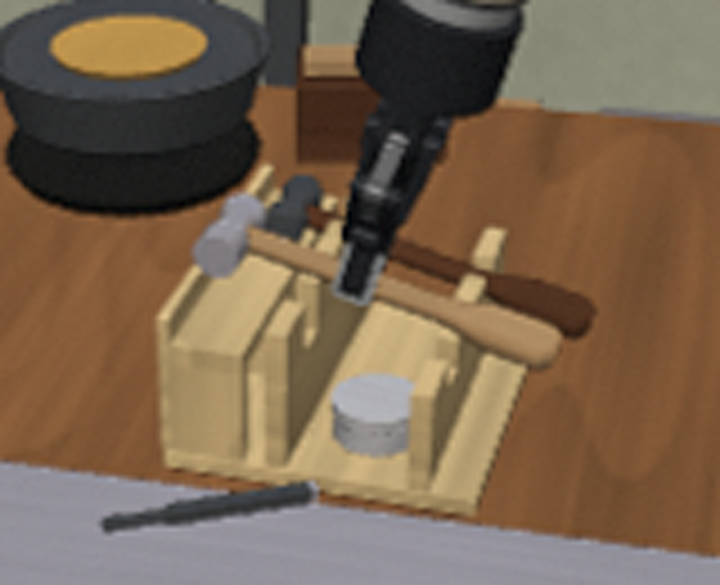

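View pics/t11.png

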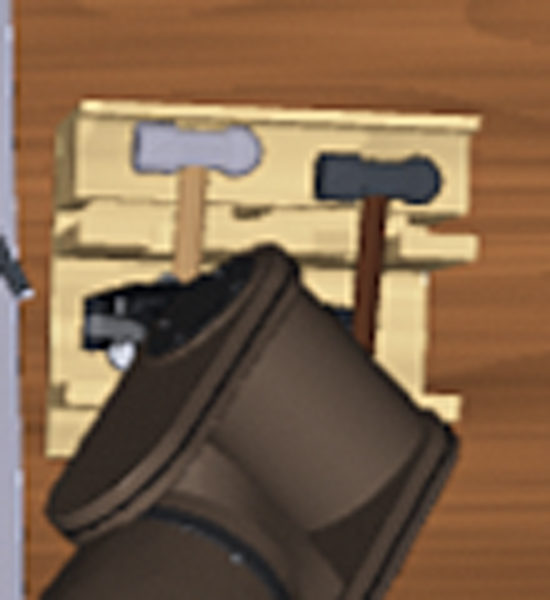

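```bash
python3 - <<'E'
from h import *
c=load('top11'); W=world(c); U,V=np.meshgrid(np.arange(560),np.arange(420))
for n,b,lo in(('ours',(365,395,173,187),.115),('racked',(402,430,179,193),.09)):
    m=(U>=b[0])&(U<b[1])&(V>=b[2])&(V<b[3])&(W[...,2]>lo)&(W[...,2]<.16); q=W[m]
    r=cv2.minAreaRect((q[:,:2]*1000).astype(np.float32)); print(n,len(q),np.round(r[0],1),np.round(r[1],1),round(r[2],1),'z95',np.percentile(q[:,2],95).round(4))
E
```

```text
ours 259 [ 597.2 -252.9] [63.  29.6] 85.1 z95 0.1413
racked 241 [ 585.6 -350.9] [62.5 30.2] 85.9 z95 0.1071
```

Our head sits 98.5 mm across from the racked one (100 expected) and about 2 mm far towards the lip. I'll correct by 1 mm and 2 mm, and lower to just above contact.

Call:
move_arm --targets '[[[-0.002, -0.001, -0.0005], [0, 0, 0]], [[-0.0013, 0, 0.0048], [0, 0, 0]], [[-0.0013, 0, 0.0048], [0, 0, 0]], [[-0.0013, 0, 0.0048], [0, 0, 0]], [[-0.0013, 0, 0.0048], [0, 0, 0]], [[-0.0013, 0, 0.0048], [0, 0, 0]], [[0, 0, 0], [0, 0, 0]], [[0, 0, 0], [0, 0, 0]]]'

```text
clock: 24.0
tool_pos: [0.529, -0.2475, 0.0759]
tcp_rot: [[0.964, -0.057, 0.258], [-0.055, -0.998, -0.014], [0.258, -0.0, -0.966]]
wrist_force: [-0.9, 0.7, -1.4]
opening: 0.121
```

```bash
python3 - <<'E'
from h import *
go([.5292,-.2476,.0683],-3.2)
c=grab('side','side12');crop(c,'s12',260,380,130,220,6)
E
```

```text
t 24.0 pos [ 0.529  -0.2475  0.0759] xang -3.25 tilt z [ 0.258 -0.014 -0.966] F [-0.9  0.7 -1.4] open 0.121
shift tool mm [-1.8  0.1  7.4] turn tool z -0.1
```

View pics/s12.png

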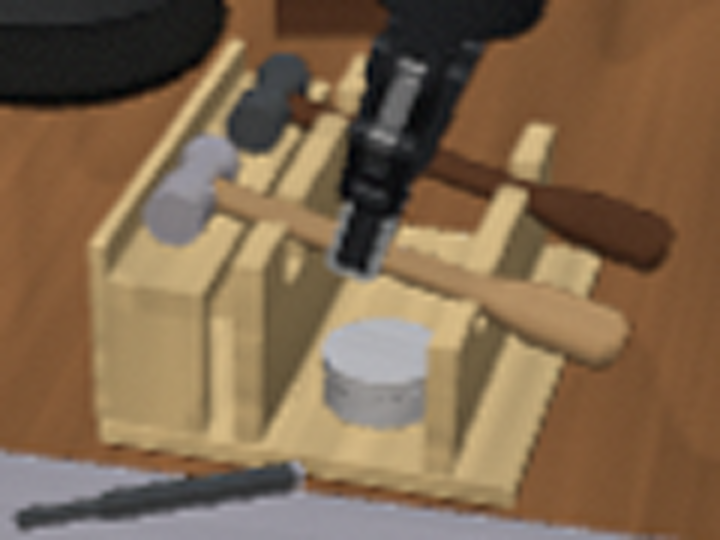

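The handle is entering both notches. Creeping down.

Call:
move_arm --targets '[[[-0.0005, 0, 0.002], [0, 0, 0]], [[-0.0005, 0, 0.002], [0, 0, 0]], [[0, 0, 0], [0, 0, 0]], [[0, 0, 0], [0, 0, 0]]]'

```text
clock: 24.45
tool_pos: [0.5291, -0.2475, 0.0719]
tcp_rot: [[0.964, -0.057, 0.258], [-0.055, -0.998, -0.015], [0.259, -0.0, -0.966]]
wrist_force: [-0.3, -0.8, -2.8]
opening: 0.123
```

Call:
move_arm --targets '[[[-0.0003, 0, 0.001], [0, 0, 0]], [[0, 0, 0], [0, 0, 0]], [[0, 0, 0], [0, 0, 0]]]'

```text
clock: 24.75
tool_pos: [0.5291, -0.2475, 0.071]
tcp_rot: [[0.964, -0.057, 0.258], [-0.055, -0.998, -0.015], [0.259, -0.0, -0.966]]
wrist_force: [0.5, 0.9, -2.4]
opening: 0.118
```

Call:
move_arm --targets '[[[-0.0003, 0, 0.001], [0, 0, 0]], [[0, 0, 0], [0, 0, 0]], [[0, 0, 0], [0, 0, 0]]]'

```text
clock: 25.05
tool_pos: [0.5291, -0.2475, 0.0699]
tcp_rot: [[0.964, -0.057, 0.258], [-0.055, -0.998, -0.015], [0.259, -0.0, -0.966]]
wrist_force: [0.6, -0.2, -2.8]
opening: 0.121
```

Call:
move_arm --targets '[[[-0.0003, 0, 0.001], [0, 0, 0]], [[0, 0, 0], [0, 0, 0]], [[0, 0, 0], [0, 0, 0]]]'

```text
clock: 25.35
tool_pos: [0.529, -0.2475, 0.0688]
tcp_rot: [[0.964, -0.057, 0.258], [-0.055, -0.998, -0.015], [0.259, -0.0, -0.966]]
wrist_force: [-1.0, 0.8, -1.8]
opening: 0.121
```

Call:
move_arm --targets '[[[-0.0003, 0, 0.001], [0, 0, 0]], [[0, 0, 0], [0, 0, 0]], [[0, 0, 0], [0, 0, 0]]]'

```text
clock: 25.65
tool_pos: [0.529, -0.2476, 0.0679]
tcp_rot: [[0.964, -0.057, 0.258], [-0.055, -0.998, -0.015], [0.259, 0.0, -0.966]]
wrist_force: [0.4, -0.6, -2.0]
opening: 0.124
```

Call:
move_arm --targets '[[[-0.0003, 0, 0.001], [0, 0, 0]], [[0, 0, 0], [0, 0, 0]], [[0, 0, 0], [0, 0, 0]]]'

```text
clock: 25.95
tool_pos: [0.5292, -0.2477, 0.0674]
tcp_rot: [[0.964, -0.057, 0.259], [-0.055, -0.998, -0.015], [0.259, 0.0, -0.966]]
wrist_force: [-2.5, 1.5, 2.6]
opening: 0.12
```

Call:
move_arm --targets '[[[-0.0002, 0, 0.0007], [0, 0, 0]], [[0, 0, 0], [0, 0, 0]], [[0, 0, 0], [0, 0, 0]]]'

```text
clock: 26.25
tool_pos: [0.5293, -0.2477, 0.0672]
tcp_rot: [[0.964, -0.056, 0.259], [-0.055, -0.998, -0.015], [0.259, 0.0, -0.966]]
wrist_force: [-5.4, 1.1, 6.0]
opening: 0.123
```

```bash
python3 - <<'E'
from h import *
s=state(); print(s['torque'],s['wrist_force'])
c=grab('side','side13');crop(c,'s13',260,380,130,220,6)
W=world(c); U,V=np.meshgrid(np.arange(560),np.arange(420)); im=c['img'].astype(int)
m=(W[...,0]>.4)&(W[...,0]<.6)&(abs(W[...,1]+.24)<.03)&(im[...,0]-im[...,2]>50)&(W[...,2]>.045)
E
```

```text
[0.35883633 0.56235035 0.10249792] [-5.3901423   1.14672287  5.95851515]
```

View pics/s13.png

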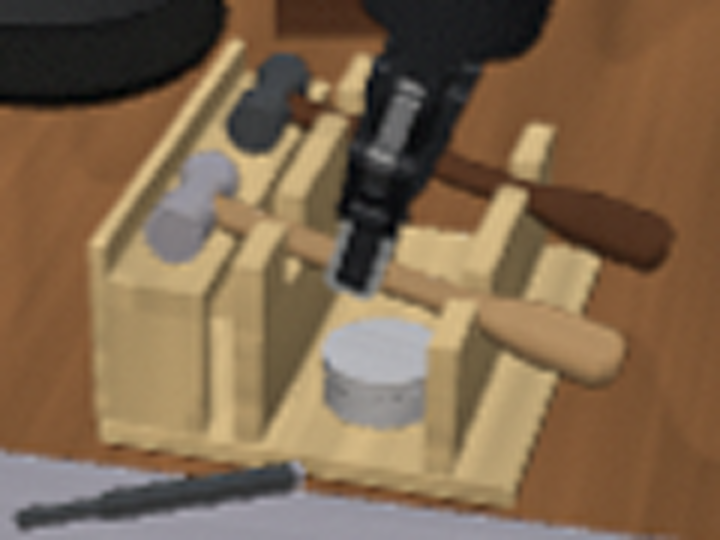

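There is contact, but with Fx of -5.4 N the swell of the handle is pressing on the front board, so the hammer lies a few mm too far toward the lip. The racked one sits about 5 mm further back. I'll lift 1.5 mm, shift 4 mm back and lower again.

Call:
move_arm --targets '[[[-0.0004, 0, -0.0015], [0, 0, 0]], [[-0.0018, 0, -0.0005], [0, 0, 0]], [[-0.0018, 0, -0.0005], [0, 0, 0]], [[0, 0, 0], [0, 0, 0]], [[0, 0, 0], [0, 0, 0]]]'

```text
clock: 26.8
tool_pos: [0.5242, -0.2473, 0.0672]
tcp_rot: [[0.964, -0.057, 0.258], [-0.055, -0.998, -0.015], [0.258, -0.0, -0.966]]
wrist_force: [-0.1, -0.6, -0.6]
opening: 0.123
```

Call:
move_arm --targets '[[[-0.0003, 0, 0.001], [0, 0, 0]], [[0, 0, 0], [0, 0, 0]], [[0, 0, 0], [0, 0, 0]]]'

```text
clock: 27.1
tool_pos: [0.5245, -0.2474, 0.0667]
tcp_rot: [[0.964, -0.057, 0.258], [-0.055, -0.998, -0.015], [0.259, 0.0, -0.966]]
wrist_force: [-3.5, 1.2, 2.1]
opening: 0.124
```

Call:
move_arm --targets '[[[-0.0003, 0, 0.001], [0, 0, 0]], [[0, 0, 0], [0, 0, 0]], [[0, 0, 0], [0, 0, 0]]]'

```text
clock: 27.4
tool_pos: [0.5246, -0.2474, 0.0665]
tcp_rot: [[0.964, -0.056, 0.259], [-0.054, -0.998, -0.015], [0.259, -0.0, -0.966]]
wrist_force: [-5.2, 1.8, 8.0]
opening: 0.128
```

```bash
python3 - <<'E'
from h import *
c=grab('top','top14');crop(c,'t14',340,450,150,270,5)
s=grab('side','side14');crop(s,'s14',260,380,130,220,6)
W=world(c); U,V=np.meshgrid(np.arange(560),np.arange(420))
for n,b in(('ours',(362,395,173,192)),('racked',(402,430,179,193))):
    m=(U>=b[0])&(U<b[1])&(V>=b[2])&(V<b[3])&(W[...,2]>.09)&(W[...,2]<.16); q=W[m]
    im=c['img'][m].astype(int)
    r=cv2.minAreaRect((q[:,:2]*1000).astype(np.float32)); print(n,len(q),np.round(r[0],1),np.round(r[1],1),round(r[2],1),'z95',np.percentile(q[:,2],[50,80,95]).round(4))
W=world(s); im=s['img'].astype(int)
for y0 in(-.24,-.34):
    m=(W[...,0]>.36)&(W[...,0]<.6)&(abs(W[...,1]-y0)<.025)&(im[...,0]-im[...,2]>25); q=W[m]
    for x in np.arange(.41,.5,.015):
        k=q[abs(q[:,0]-x)<.006]
        if len(k)>3: print(x.round(3),k[:,1].mean().round(4),k[:,2].max().round(4))
E
```

```text
ours 257 [ 597.5 -259.9] [78.7 46.3] 89.0 z95 [0.101  0.1041 0.1075]
racked 240 [ 585.5 -350.8] [63.  29.8] 85.3 z95 [0.1016 0.1052 0.1084]
0.41 -0.2391 0.0576
0.425 -0.2361 0.0621
0.44 -0.2369 0.2686
0.455 -0.2358 0.2718
0.47 -0.2411 0.2751
0.485 -0.2395 0.163
0.5 -0.2349 0.2651
0.41 -0.338 0.0611
0.425 -0.3391 0.0645
0.44 -0.34 0.0697
0.455 -0.3421 0.0699
0.47 -0.3411 0.0733
0.485 -0.3414 0.0744
0.5 -0.3433 0.0783
```

View pics/s14.png

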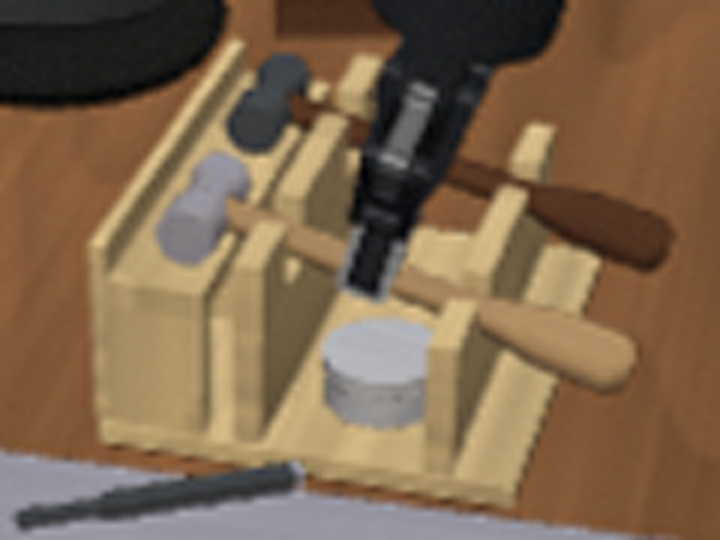

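View pics/t14.png

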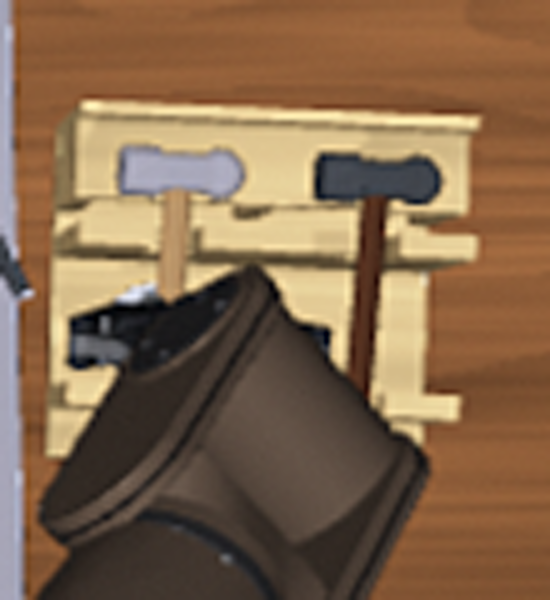

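Our head now sits level with the racked one (top at 0.1075 vs 0.108 m) and in line with it. The handle is in both notches. I'll unload slightly and release.

Call:
move_arm --targets '[[[0.0002, 0, -0.001], [0, 0, 0]], [[0, 0, 0], [0, 0, 0]], [[0, 0, 0], [0, 0, 0]]]'

```text
clock: 27.8
tool_pos: [0.5246, -0.2474, 0.0666]
tcp_rot: [[0.964, -0.057, 0.259], [-0.055, -0.998, -0.015], [0.259, 0.0, -0.966]]
wrist_force: [-2.0, -0.5, 3.1]
opening: 0.119
```

Call:
move_arm --targets '[[[0, 0, 0], [0, 0, 0]], [[0, 0, 0], [0, 0, 0]], [[0, 0, 0], [0, 0, 0]], [[0, 0, 0], [0, 0, 0]], [[0, 0, 0], [0, 0, 0]], [[0, 0, 0], [0, 0, 0]]]' --grip 0.55

```text
clock: 28.4
tool_pos: [0.5243, -0.2473, 0.0663]
tcp_rot: [[0.964, -0.057, 0.258], [-0.055, -0.998, -0.015], [0.259, -0.0, -0.966]]
wrist_force: [-0.1, 0.9, -0.2]
opening: 0.448
```

```bash
python3 - <<'E'
from h import *
go([.5246,-.2474,.2])
s=grab('side','side15');crop(s,'s15',260,380,130,220,6)
E
```

```text
t 28.4 pos [ 0.5243 -0.2473  0.0663] xang -3.25 tilt z [ 0.258 -0.015 -0.966] F [-0.1  0.9 -0.2] open 0.448
shift tool mm [ 3.490e+01  1.000e-01 -1.291e+02]
```

View pics/s15.png

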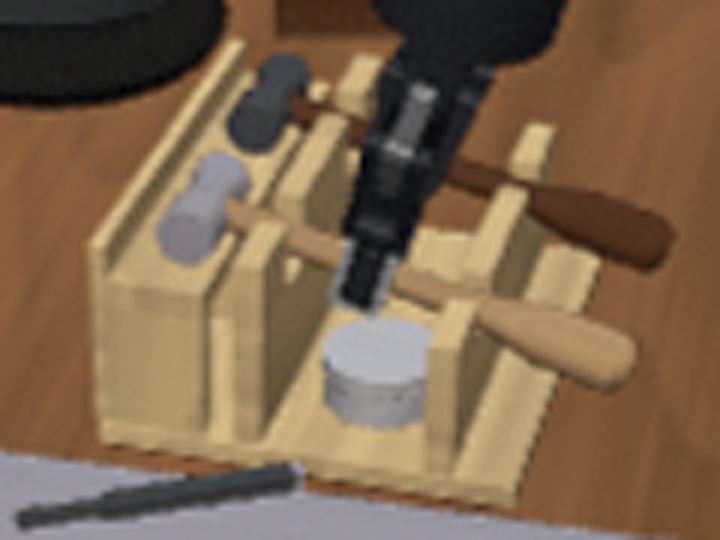

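The hammer stayed put on release. Retreating along the tool axis.

Call:
move_arm --targets '[[[0, 0, -0.005], [0, 0, 0]], [[0, 0, -0.01], [0, 0, 0]], [[0, 0, -0.015], [0, 0, 0]], [[0, 0, -0.02], [0, 0, 0]], [[0, 0, -0.025], [0, 0, 0]], [[0, 0, -0.025], [0, 0, 0]], [[0, 0, -0.025], [0, 0, 0]], [[0, 0, -0.025], [0, 0, 0]], [[0, 0, -0.02], [0, 0, 0]], [[0, 0, 0], [0, 0, 0]]]'

```text
clock: 29.45
tool_pos: [0.4815, -0.2461, 0.2354]
tcp_rot: [[0.963, -0.057, 0.264], [-0.054, -0.998, -0.02], [0.265, 0.005, -0.964]]
wrist_force: [-0.5, 0.7, 0.3]
opening: 0.45
```

Call:
move_arm --targets '[[[0, 0.02, 0], [0, 0, 0]], [[0, 0.03, 0], [0, 0, 0]], [[0, 0.04, 0], [0, 0, 0]], [[0, 0.04, 0], [0, 0, 0]], [[0, 0.04, 0], [0, 0, 0]], [[0, 0.04, 0], [0, 0, 0]], [[0, 0.03, 0], [0, 0, 0]], [[0, 0.02, 0], [0, 0, 0]], [[0, 0, 0], [0, 0, 0]], [[0, 0, 0], [0, 0, 0]]]'

```text
clock: 30.45
tool_pos: [0.4654, -0.5038, 0.2291]
tcp_rot: [[0.965, -0.057, 0.257], [-0.056, -0.998, -0.012], [0.258, -0.002, -0.966]]
wrist_force: [-0.6, 0.0, 0.2]
opening: 0.451
```

```bash
python3 - <<'E'
from h import *
go([.5246,-.2474,.2])
s=grab('side','side16');c=grab('top','top16');crop(c,'t16',345,445,155,265,5)
W=world(c); U,V=np.meshgrid(np.arange(560),np.arange(420)); Z=W[...,2]
for n,b in(('ours',(364,390,177,191)),('racked',(402,430,179,193))):
    m=(U>=b[0])&(U<b[1])&(V>=b[2])&(V<b[3])&(Z>.09)&(Z<.16); q=W[m]
    r=cv2.minAreaRect((q[:,:2]*1000).astype(np.float32)); print(n,len(q),np.round(r[0],1),np.round(r[1],1),round(r[2],1),'z',np.percentile(q[:,2],[50,95]).round(4))
for n,b in(('hung',(115,215,150,215)),('new',(110,210,215,262))):
    m=(U>=b[0])&(U<b[1])&(V>=b[2])&(V<b[3])&(Z>.188)&(Z<.21); q=W[m]; u,d,v=np.linalg.svd(q[:,:2]-q[:,:2].mean(0)); v=v[0]
    print(n,len(q),q.mean(0).round(4),'ang',np.degrees(np.arctan2(v[1],v[0])).round(1),'ztop',np.percentile(q[:,2],[50,95]).round(4))
    t=q[:,:2]@v; cf=np.polyfit(t,q[:,2],1);print('slope',cf[0].round(3))
E
```

```text
t 30.45 pos [ 0.4654 -0.5038  0.2291] xang -3.31 tilt z [ 0.257 -0.012 -0.966] F [-0.6  0.   0.2] open 0.451
shift tool mm [  35.3 -259.3   40.2] 
ours 234 [ 590.6 -251.7] [62.2 28.1] 89.7 z [0.1014 0.108 ]
racked 238 [ 586.4 -350.8] [63.  32.2] 79.9 z [0.1015 0.1084]
hung 437 [0.5754 0.2862 0.1945] ang -100.4 ztop [0.1945 0.1993]
slope 0.003
new 446 [0.4607 0.3073 0.1945] ang -101.6 ztop [0.1948 0.1993]
slope -0.001
```

View pics/side16.png

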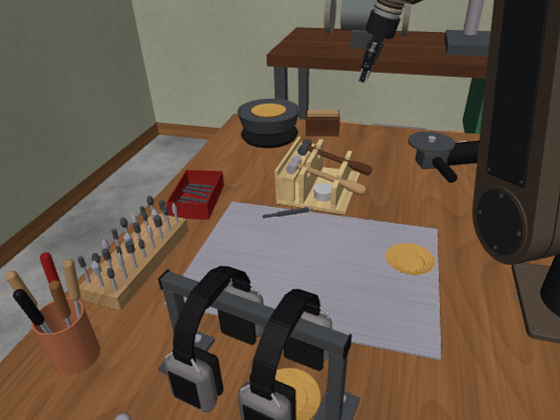

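View pics/top16.png

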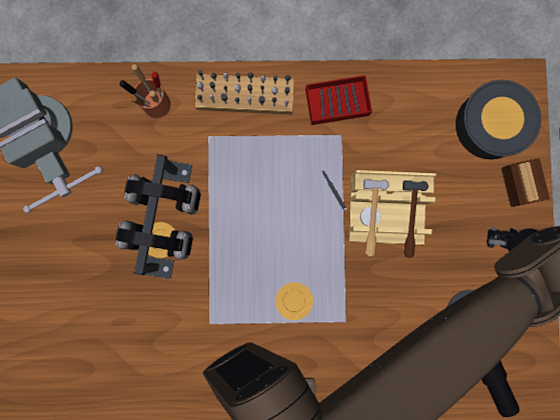

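View pics/t16.png

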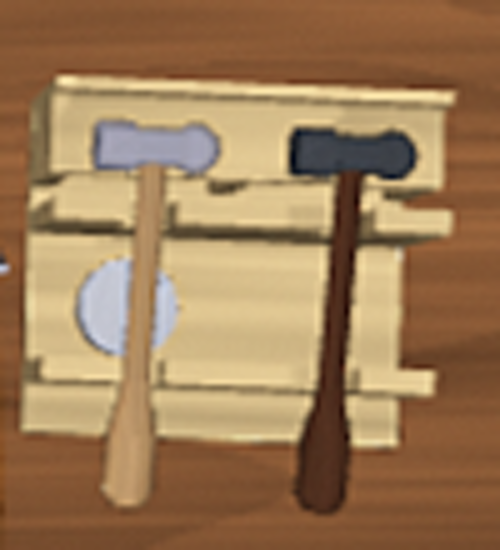

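Both items are in place. The defenders hang level over the bar and the hammer lies parallel to the racked one, with its head on the ledge and its handle in both notches. The punch, tin, dish, hung pair and racked hammer haven't moved. Handing in.

```bash
python3 -c "
from rig import *
s=state();print(s['clock'],abs(s['qvel']).max());print(hand_in())"
```

```text
30.55 0.008965903036340697
the job is handed in; nothing more can be done
None
```

I hung the ear defenders on the free half of the bar, then laid the hammer in the empty place of the rack. I handed the job in at 30.6 s of the 58 s allowed, with the arm clear of everything.

- **Ear defenders:** They hang level, with the crown top at the same height as the pair already there (0.199 m). There is a cup on each side of the bar, parallel to that pair within about 1°, and the two crowns are about 116 mm apart.
- **Hammer:** The head is on the ledge, its top at 0.108 m like the racked one. The handle runs down through both notches, 99 mm across from the racked hammer. On the first lowering I felt a 5 N sideways push and moved it about 4 mm back. A smaller push remained just before release, but the hammer did not shift when I let go.
- **Everything else:** In the last pictures the punch, tin, dishes, hung pair and racked hammer are where they were. The racked hammer and hung pair each measured within about 1 mm of earlier readings; I judged the rest by eye.
- **Forces:** The highest wrist force I read was about 10 N.

No final check failed. Across the rack, my placing and the racked hammer disagreed by about 1 mm from the 100 mm spacing given.

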